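# Nip up the mould clamp screw with the long arm of a hex key

## Task

Pull the big hex key out of the wooden tool block, flip it over so that its short arm goes fully down into the socket of the mould clamp's cap screw, and use the long arm as a lever to turn the screw clockwise (seen from above): it runs stiffly until the head seats and then gets clearly firmer; nip it up about 10 degrees past that point, feeling for it, and do not overtighten. Leave the key standing in the screw, and leave the bowl, the tumbler and the block of clay where they are.

Things in the scene. Friction and masses are not known exactly. Their poses are not given: they have to be found in the camera images.
- key: L-shaped dark steel hex key, 17 mm across flats, 0.32-0.48 kg. Origin: where the axes of its arms cross. Long arm along its -z, tip 150 mm from origin; short arm along its +x, tip 58 mm from origin; both have flats facing its +y and -y. Starts long arm down in the block, leaning up to 3 degrees, origin 160 mm high, short arm 0.7 rad right to 0.2 left of +x. Mass centre 50 mm down the long arm.
- key_short_tip (a point): centre of the end face of the key's short arm; the last 2 mm of either arm is a stub 13 mm in diameter; over its edges the short arm's last 26 mm measures 23 mm.
- key_long_tip (a point): centre of the end face of the key's long arm.
- tool_block: wooden tool block fixed to the table, 80 x 120 x 60 mm (its x, y, z), origin at the centre of its underside. The key stands in the round middle hole: 22 mm diameter, 50 mm deep, at the centre of the top. Its other two holes are empty.
- mould_clamp: plaster mould under a flat grey strap (top 70 mm high) on an aluminium plate, fixed to the table; origin on the table under the axis of the upright cap screw. Plate 150 mm (x) by 240 mm (y from -40 to 200), mould on the screw's +y side. Screw: round dark head, 36 mm across, at the strap's -y end, top 101 mm high, hexagon socket in it. The strap's other end has a plain nut and stud (98 mm high).
- socket (a point): centre of the socket's mouth, level with the head's top, turning with the screw; z up its axis. 18 mm across flats, 26 mm deep, flats facing its +y, -y and every 60 degrees on; mouth bevelled by 2 mm. The key's short arm fits with the long arm along the socket's x axis or any multiple of 60 degrees from it, with about 5 degrees of play; fully down, the long arm's axis lies 32 mm over the mouth.
- bite (a joint): rad the screw has turned clockwise since its head seated; 0 before, stays where left. It runs against 0.6 N m for an unknown 0.25-0.75 rad until seated, holds there up to 1.0 N m, then takes 3 N m more per rad. Tight from 0.08 rad (1.25 N m), damaged past 0.35 rad (2.05 N m). Pulling 115 mm along the long arm: 5 N running, 9 N biting, 11 N tight, 18 N too much.
- bowl: grey clay bowl, 110 mm across, 55 mm high, origin at the centre of its underside. Bystander.
- tumbler: glass tumbler, 68 mm across, 90 mm high, origin at the centre of its underside. Bystander.
- clay_block: grey block of clay, 90 x 70 x 50 mm, origin at the centre of its underside. Bystander.

How it is judged:
By the outcome, as a careful person would: the job done as asked, in the order asked, and still so for the second after the job is handed in, with the robot touching nothing.
It also fails if it takes over 64 s, if anything falls off the work surface, if the arm or the gripper's body presses on something with over 40 N, if the wrist force passes 120 N, or if a joint passes its speed limit or range.

## Robot

A 6-joint arm with a two-finger parallel gripper is mounted at the origin on the work surface. World frame = base frame: x ahead of the robot, y to its left, z up, the work surface at z = 0. Lengths are in m, angles in rad, forces in N, time in s.
With the tool pointing down it reaches from about 0.425 to 0.925 m from the base axis. Payload 12.5 kg.
Tool frame: the origin (TCP) lies at the very end of the fingers, on their centre line; the grasp point (between the pads) lies 19 mm behind it (grip_depth is the z of the grasp point in the tool frame, in m); z points along the fingers, x is the direction in which the jaws open and shut, and the axes are right-handed (so a half turn about z gives the same grasp; the last joint's range is limited). The gripper opens to 85 mm and grips with 20 to 120 N. Pads are 22 mm wide; open, the fingers measure 114 mm over their backs; the gripper's body (76 mm by 85 mm) begins 54 mm behind the grasp point. The pads swing forward as they close: fully open they stand 13 mm farther back than shut.
Start: joints at [-1.329, 0.491, 1.559, -0, 1.092, -0.106], TCP at [0.213, -0.588, 0.231] pointing down, gripper open.
Joint ranges: [-3.1, 3.1], [-0.84, 2.19], [0.05, 2.79], [-1.13, 4.28], [0.06, 2.93], [-2.69, 2.69]. Speed limits (rad/s): [2.22, 2.22, 2.79, 3.14, 3.14, 3.14].

## Interface

Orientations are given as [roll, pitch, yaw] about the fixed x, y, z axes, in that order (R = Rz(yaw) Ry(pitch) Rx(roll)).
In Python, from cell import * gives the robot as it stands.
- The arm moves only by the tool arm_command, never from a script. Its argument "plan" is a list of rows, each an object of numbers: "rx", "ry", "rz": the turn, a rotation vector about the world's x, y, z in rad; "x", "y", "z": the shift along the world's x, y, z in m; "grip": the finger opening in m, from 0 to 0.0854. In form: [{"rx": .., "ry": .., "rz": .., "x": .., "y": .., "z": .., "grip": ..}, ...]. A call has 1 to 8 rows; each row shifts and turns the commanded pose from where the row before left it; what a row does not reach is not made up. A row lasts 1/8 s, in which the tool goes at most 62.5 mm and 10.7 degrees, less where a joint would pass 70% of its speed; a pose out of reach is approached as far as the arm can. A call is refused whole if a number of a shift passes 0.0625 or a number of a turn 0.188, either way. A call with a gripper value outside its range is refused whole. The fingers move at their own pace and stop on an object; "newtons" is the grip in N (left out, the last holds). Time passes only in rows, so rows that do not move let the fingers close. It gives the time, the measured TCP pose, the force and the opening at its end, in the units of the state.
- get_state(): the state, without advancing time (a new reading comes with each control period).
- read_camera(name): name is "scene" or "top" or "wrist"; returns (picture, depth): 400x640x3 uint8, red, green, blue; 400x640 float32, m along the optical axis (not along the pixel's ray), 0 where there is no reading.
- camera_params(name): a dict with "vertical_fov" (degrees; the focal length in pixels is half the picture's height over the tangent of half this angle, whatever the lens; pixels are square), "cx", "cy" (the principal point, pixels), "R" (3x3) and "t" (3): a world point X has camera coordinates R X + t; the wrist camera has in their place "mount" (4x4, takes a point from camera to tool coordinates, whose origin is the TCP and whose axes are the tool frame's). Camera axes: x right, y down, z forward; pixel columns grow to the right and rows downward; lengths in m; the calibration is good to about 2 mm. A picture is of the moment at which its call begins: read the wrist's pose just before it. camera_params takes no time and is no camera call.
- finish_job(): hands the job in, once; it reports no verdict.
Trained networks look in the newest picture that a camera, given by its name, has taken for a name from the list of things; names that differ only in an ending like _2 or _b are one class to them, and where a whole thing is asked for, a point or a joint stands for the part that bears it (a point fixed in the world has none). Each returns a list of dicts, best first, with "confidence" (0 to 1); they miss things now and then, are a little off and sometimes report something else, mostly with a low value. They report only what shows in the picture. A call takes as long as a camera call.
- recognise(name, camera): "extent" ([left, top, right, bottom] in pixels, round what is visible of it).
- mark_of(name, camera): "location" ([column, row] in pixels: a listed point, or the origin of a listed thing).
The state is a dict: "clock": time; "joint_pos": joint angles; "joint_velocities": joint speeds; "joint_efforts": joint torques, N m; "tcp_pos": TCP position; "orientation": TCP orientation; "contact_force": force on the tool from outside, world axes, zero at the start; "ft_torque": the same for the moment, N m; "grip_width": opening from 0.0 (shut) to 1.0 (fully open).
Only numpy, scipy, OpenCV 4.12 (cv2) and the standard library are available. Lean on these libraries where they do the work, as an engineer would, in place of code of your own. Each camera call takes 0.05 s, during which the arm holds its last target.

## Working session

There is one attempt and no reset: what is moved stays moved. The work goes in short steps, Python scripts to look and compute and a tool call to move; the robot and the scene stay as the last step left them, time stands still between calls to the robot, and variables do not carry over. Pictures are saved under pics/ and viewed, and the job is handed in when it is done.

Besides the shell and the picture viewer there is one more tool, called after "Request:" in YAML: its name, and indented under it one key for each argument. arm_command: Moves the arm, as the interface text tells. Its arguments: {"type":"object","properties":{"plan":{"type":"array"},"newtons":{"type":"number"}},"required":["plan"]}

```bash
ls; mkdir -p pics; python3 - <<'E'
from cell import *
import cv2,numpy as np
print(get_state())
for c in ["scene","top","wrist"]:
    p=camera_params(c); print(c,{k:np.round(v,4).tolist() for k,v in p.items()})
    im,d=read_camera(c); cv2.imwrite(f"pics/{c}0.png",im[:,:,::-1]); np.save(f"pics/{c}0.npy",d)
    for n in ["key","tool_block","mould_clamp","bowl","tumbler","clay_block"]:
        if c!="wrist": print(n,recognise(n,c)[:2])
print(get_state()["clock"])
E
```

```text
pics
{'clock': 0.0, 'joint_pos': array([-1.32861351e+00,  4.91599394e-01,  1.55943949e+00, -7.98266112e-07,
        1.09168445e+00, -1.05582071e-01]), 'joint_velocities': array([-4.84594018e-05, -6.67427531e-06,  4.26227008e-05, -7.05194148e-04,
       -2.95601937e-04, -6.41432546e-04]), 'joint_efforts': array([ 3.81642130e-04, -6.18446589e+01, -2.61590123e+01, -3.31402634e-05,
        4.04669030e-03,  3.65802100e-05]), 'tcp_pos': array([ 0.2129781 , -0.58736362,  0.23070642]), 'orientation': array([-3.14147420e+00,  1.12445715e-03, -1.22303100e+00]), 'contact_force': array([-0.25540931,  0.29163886, -0.65726134]), 'ft_torque': array([-0.01377425, -0.08261737,  0.00236141]), 'grip_width': 1.0005149904846882}
scene {'vertical_fov': 46.3599, 'cx': 325.9386, 'cy': 198.1987, 'R': [[0.7139, 0.7001, 0.0139], [0.6046, -0.6062, -0.5166], [-0.3532, 0.3772, -0.8561]], 't': [-0.4931, -0.3128, 1.6531]}
key [{'extent': [244.2, 234.7, 255.3, 258.9], 'confidence': 0.62}]
tool_block [{'extent': [229.5, 235.5, 279.2, 278.6], 'confidence': 0.6}]
mould_clamp [{'extent': [285.2, 142.7, 372.4, 211.8], 'c
[... 531 characters left out ...]
ce': 0.81}, {'extent': [171.8, 178.7, 208.9, 219.9], 'confidence': 0.67}]
tool_block [{'extent': [379.9, 193.7, 436.2, 240.6], 'confidence': 0.92}]
mould_clamp [{'extent': [229.8, 216.1, 321.8, 274.5], 'confidence': 0.59}, {'extent': [381.8, 193.5, 436.0, 239.3], 'confidence': 0.43}]
bowl [{'extent': [359.0, 153.7, 399.6, 195.1], 'confidence': 0.91}]
tumbler [{'extent': [434.8, 159.9, 469.3, 186.2], 'confidence': 0.83}]
clay_block [{'extent': [173.0, 179.9, 210.1, 221.0], 'confidence': 0.91}]
wrist {'vertical_fov': 60.3212, 'cx': 317.5568, 'cy': 202.6661, 'mount': [[1.0, -0.0003, 0.0, 0.0016], [0.0003, 0.9449, 0.3274, -0.0859], [-0.0001, -0.3274, 0.9449, -0.1444], [0.0, 0.0, 0.0, 1.0]]}
0.75
```

```bash
python3 - <<'E'
import cv2
a=cv2.imread("pics/top0.png"); cv2.imwrite("pics/top0c.png",cv2.resize(a[130:290,150:490],(800,376),interpolation=cv2.INTER_CUBIC))
b=cv2.imread("pics/scene0.png"); cv2.imwrite("pics/scene0c.png",cv2.resize(b[120:340,200:450],(660,580),interpolation=cv2.INTER_CUBIC))
E
```

```text
(no output)
```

View pics/top0c.png

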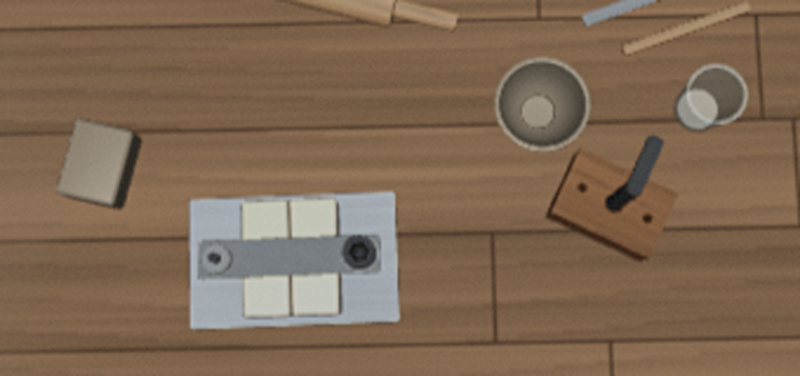

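View pics/scene0c.png

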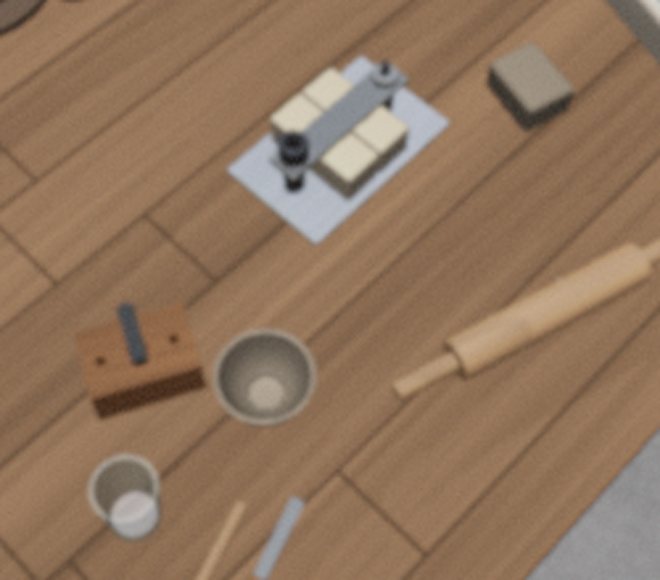

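View pics/wrist0.png

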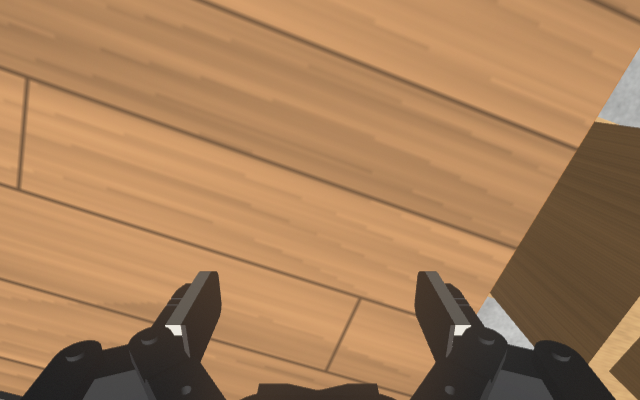

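```bash
cat > h.py <<'E'
from cell import *
import cv2,numpy as np
from scipy.spatial.transform import Rotation as Ro
def cam(c,st=None):
    p=camera_params(c); f=200/np.tan(np.radians(p["vertical_fov"])/2)
    if "R" in p: R=np.array(p["R"]);t=np.array(p["t"])
    else:
        st=st or get_state()
        T=np.eye(4);T[:3,:3]=Ro.from_euler("xyz",st["orientation"]).as_matrix();T[:3,3]=st["tcp_pos"]
        M=np.linalg.inv(T@np.array(p["mount"]));R=M[:3,:3];t=M[:3,3]
    return f,p["cx"],p["cy"],R,t
def proj(C,X):
    f,cx,cy,R,t=C;q=np.atleast_2d(X)@R.T+t
    return np.c_[cx+f*q[:,0]/q[:,2],cy+f*q[:,1]/q[:,2]]
def cloud(C,d):
    f,cx,cy,R,t=C;v,u=np.mgrid[:400,:640]
    q=np.stack([(u-cx)/f*d,(v-cy)/f*d,d],-1)
    X=(q-t)@R; X[d==0]=np.nan
    return X
def onplane(C,uv,z):
    f,cx,cy,R,t=C;r=R.T@np.array([(uv[0]-cx)/f,(uv[1]-cy)/f,1]);o=-R.T@t
    return o+r*(z-o[2])/r[2]
def shot(c,name):
    st=get_state();C=cam(c,st);im,d=read_camera(c);cv2.imwrite(f"pics/{name}.png",im[:,:,::-1]);np.save(f"pics/{name}.npy",d)
    return st,C,im,d
E
python3 - <<'E'
from h import *
for c in ["top","scene"]:
    C=cam(c);d=np.load(f"pics/{c}0.npy");X=cloud(C,d);im=cv2.imread(f"pics/{c}0.png")
    print(c)
    def cl(lo,hi,xy):
        m=(X[...,2]>lo)&(X[...,2]<hi)&(abs(X[...,0]-xy[0])<xy[2])&(abs(X[...,1]-xy[1])<xy[2]);return X[m]
    m=np.nan_to_num(X[...,2])>0.02
    n,l,s,ce=cv2.connectedComponentsWithStats(m.astype(np.uint8))
    for i in range(1,n):
        if s[i,4]>80:
            P=X[l==i];print(s[i],P.min(0).round(3),P.max(0).round(3),np.median(P,0).round(3))
    key=X[(X[...,2]>0.12)&(X[...,2]<.19)];print("key",len(key),key.min(0),key.max(0),key.mean(0))
    u,s_,v=np.linalg.svd(key[:,:2]-key[:,:2].mean(0));print(v[0],np.arctan2(v[0][1],v[0][0]))
    for z in [(.055,.065),(.09,.11),(.065,.075)]:
        P=X[(X[...,2]>z[0])&(X[...,2]<z[1])];print(z,len(P))
    blk=X[(X[...,2]>.05)&(X[...,2]<.067)&(X[...,1]<-.0)]
    print(blk.min(0),blk.max(0))
    r=cv2.minAreaRect((blk[:,:2]).astype(np.float32)*1000);print(r)
    hd=X[(X[...,2]>.094)&(X[...,2]<.112)&(X[...,1]>.0)];print("hi",hd.mean(0),hd.min(0),hd.max(0))
E
```

```text
top
[ 205  102  140   41 2013] [ 0.817 -0.044  0.02 ] [0.94  0.342 0.056] [0.873 0.147 0.044]
[ 524  106   85   82 5479] [ 0.669 -0.729  0.077] [ 0.888 -0.51   0.1  ] [ 0.777 -0.618  0.092]
[  58  139   83   85 4694] [0.605 0.52  0.02 ] [0.83  0.712 0.091] [0.712 0.602 0.08 ]
[360 155  41  40 847] [ 0.666 -0.19   0.02 ] [ 0.774 -0.083  0.061] [ 0.731 -0.144  0.042]
[437 158  31  28 492] [ 0.687 -0.358  0.021] [ 0.753 -0.292  0.097] [ 0.725 -0.333  0.068]
[174 181  35  38 948] [0.614 0.329 0.021] [0.714 0.415 0.058] [0.663 0.368 0.05 ]
[ 383  188   55   53 1638] [ 0.543 -0.281  0.021] [ 0.665 -0.142  0.173] [ 0.605 -0.211  0.061]
[ 234  214   78   52 2647] [0.486 0.05  0.02 ] [0.618 0.251 0.106] [0.55  0.15  0.064]
[ 83 275  25  20 103] [0.417 0.595 0.02 ] [0.468 0.66  0.028] [0.442 0.638 0.021]
[  35  293   54   43 1143] [0.315 0.642 0.02 ] [0.423 0.785 0.114] [0.374 0.69  0.066]
[  35  342   70   58 3187] [0.152 0.571 0.02 ] [0.299 0.769 0.101] [0.221 0.667 0.057]
[ 276  364  303   36 6912] [ 0.195 -0.267  0.142] [0.325 0.129 0.737] [ 0.279 -0.083  0.474]
[591 375  49  25 432] [ 0.1
[... 1546 characters left out ...]
0.042]
[233 293  27  32 514] [ 0.687 -0.359  0.02 ] [ 0.755 -0.293  0.095] [ 0.708 -0.324  0.067]
[ 121  363   92   37 2495] [ 0.672 -0.674  0.079] [ 0.835 -0.511  0.099] [ 0.734 -0.573  0.091]
key 1334 [-0.0907786  -0.24697915  0.12012746] [0.86394915 1.42610773 0.18997819] [0.43135397 0.42511549 0.16232728]
[-0.41041    -0.91190111] -1.9936999583742836
(0.055, 0.065) 2380
(0.09, 0.11) 2490
(0.065, 0.075) 1391
[-0.03332254 -0.35646065  0.05000397] [ 0.77567945 -0.00194603  0.06691277]
((395.26275634765625, -102.1016845703125), (258.58843994140625, 826.488525390625), 70.42872619628906)
hi [0.44001986 0.59193055 0.10016277] [0.14336195 0.05109043 0.09400254] [0.86453339 1.3118618  0.11199493]
```

```bash
python3 - <<'E'
from h import *
for c in ["top","scene"]:
    C=cam(c);d=np.load(f"pics/{c}0.npy");X=cloud(C,d)
    box=lambda lo,hi:X[np.all((X>lo)&(X<hi),-1)]
    k=box([.53,-.3,.10],[.69,-.13,.2]);
    print(c,len(k),k.min(0).round(3),k.max(0).round(3),np.median(k,0))
    kt=k[k[:,2]>.155]
    r=cv2.minAreaRect((kt[:,:2]*1000).astype(np.float32));print(cv2.boxPoints(r).round(0).tolist(),r)
    b=box([.53,-.3,.05],[.69,-.13,.068]);r=cv2.minAreaRect((b[:,:2]*1000).astype(np.float32));print("blk",len(b),r,b.mean(0))
    h=box([.45,.03,.09],[.65,.12,.115]);r=cv2.minAreaRect((h[:,:2]*1000).astype(np.float32));print("head",len(h),r,h.mean(0),h[:,2].max())
    h=box([.45,.18,.085],[.65,.26,.115]);print("stud",len(h),h.mean(0))
    h=box([.45,.03,.06],[.65,.26,.078]);r=cv2.minAreaRect((h[:,:2]*1000).astype(np.float32));print("strap",len(h),r)
    h=box([.45,.0,.004],[.65,.28,.018]);r=cv2.minAreaRect((h[:,:2]*1000).astype(np.float32));print("plate",len(h),r)
    for n in ["socket","key_short_tip","key","mould_clamp","tool_block"]:
        read_camera(c); 
        for m in mark_of(n,c)[:2]: print(n,m)
E
```

```text
top 246 [ 0.599 -0.245  0.103] [ 0.663 -0.204  0.173] [ 0.62445687 -0.22160953  0.16589795]
[[597.0, -217.0], [657.0, -248.0], [665.0, -233.0], [605.0, -202.0]] ((631.1431274414062, -225.08746337890625), (17.201826095581055, 66.92491149902344), 62.81428146362305)
blk 1304 ((623.0596923828125, -198.0960693359375), (162.47189331054688, 101.28858947753906), 62.7565803527832) [ 0.60611972 -0.20822023  0.0598407 ]
head 119 ((553.220947265625, 70.62639617919922), (34.24957275390625, 33.98147201538086), 44.19193649291992) [0.55297092 0.07074302 0.10047947] 0.1064276373417416
stud 30 [0.55075698 0.22689474 0.09373454]
strap 1736 ((551.8353271484375, 150.3650360107422), (127.81975555419922, 200.28321838378906), 0.6112127304077148)
plate 2396 ((549.8321533203125, 139.78683471679688), (199.12936401367188, 278.11444091796875), 0.22391654551029205)
socket {'location': [300.2, 237.0], 'confidence': 0.56}
key_short_tip {'location': [428.7, 190.4], 'confidence': 0.78}
key {'location': [420.0, 207.4], 'confidence': 0.75}
tool_block {'location': [407.0, 217.6], 'confidence': 0.6}
scene 160 [ 0.601 -0.
[... 534 characters left out ...]
0.10584485828907027
stud 24 [0.55189836 0.22542858 0.09262784]
strap 875 ((556.8391723632812, 142.3759002685547), (153.0697021484375, 161.68093872070312), 39.37297821044922)
plate 1320 ((549.7308349609375, 140.21914672851562), (278.43603515625, 199.39625549316406), 89.91463470458984)
socket {'location': [310.1, 174.9], 'confidence': 0.45}
key_short_tip {'location': [251.8, 253.5], 'confidence': 0.49}
key_short_tip {'location': [397.0, 156.3], 'confidence': 0.45}
key {'location': [247.2, 238.5], 'confidence': 0.74}
mould_clamp {'location': [312.0, 192.3], 'confidence': 0.71}
tool_block {'location': [251.8, 315.8], 'confidence': 0.72}
tool_block {'location': [257.5, 259.7], 'confidence': 0.61}
```

Request:
arm_command:
  plan:
    - {"x": 0.03,"y": 0.036,"z": 0.005,"rz": -0.1}
    - {"x": 0.03,"y": 0.036,"z": 0.005,"rz": -0.1}
    - {"x": 0.03,"y": 0.036,"z": 0.005,"rz": -0.1}
    - {"x": 0.03,"y": 0.036,"z": 0.005,"rz": -0.1}
    - {"x": 0.03,"y": 0.036,"rz": -0.1}
    - {"x": 0.03,"y": 0.036,"rz": -0.1}
    - {"x": 0.03,"y": 0.036,"rz": -0.1}
    - {"x": 0.03,"y": 0.036,"rz": -0.1}

```text
invalid input
```

```bash
python3 - <<'E'
from h import *
st,C,im,d=shot("wrist","w1")
print(st)
print(proj(C,[[.609,-.2144,.16],[.661,-.2415,.16],[.554,.07,.101]]))
E
```

```text
{'clock': 1.75, 'joint_pos': array([-1.32860593e+00,  4.90900845e-01,  1.55892733e+00,  3.61215701e-05,
        1.09170987e+00, -1.05609922e-01]), 'joint_velocities': array([ 1.41917021e-03,  2.37447693e-03, -2.16418586e-04, -2.22086840e-04,
        2.11667032e-04, -6.93825973e-05]), 'joint_efforts': array([ 1.16280244e-03, -6.18272066e+01, -2.61852568e+01, -4.69790530e-05,
        4.68531416e-04,  5.55328711e-06]), 'tcp_pos': array([ 0.21304271, -0.58757063,  0.23131699]), 'orientation': array([-3.14156653e+00, -5.76766485e-05, -1.22301266e+00]), 'contact_force': array([ 0.27348948, -0.03018013, -0.11197893]), 'ft_torque': array([0.00559892, 0.00555418, 0.00579345]), 'grip_width': 0.9977965775794174}
[[ -776.7160001  -2116.34605344]
 [ -764.74045938 -2891.23050789]
 [-1267.58188587 -1443.57425596]]
```

View pics/w1.png

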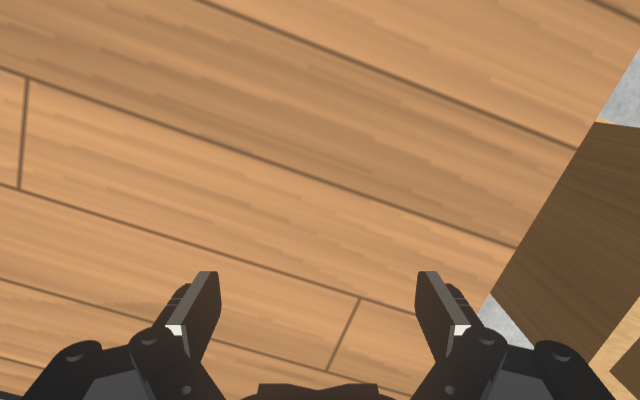

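The picture is unchanged because the call was refused. It probably wants every field in each row.

Request:
arm_command:
  plan:
    - {"rx": 0,"ry": 0,"rz": -0.1,"x": 0.03,"y": 0.036,"z": 0.005,"grip": 0.085}
    - {"rx": 0,"ry": 0,"rz": -0.1,"x": 0.03,"y": 0.036,"z": 0.005,"grip": 0.085}
    - {"rx": 0,"ry": 0,"rz": -0.1,"x": 0.03,"y": 0.036,"z": 0.005,"grip": 0.085}
    - {"rx": 0,"ry": 0,"rz": -0.1,"x": 0.03,"y": 0.036,"z": 0.005,"grip": 0.085}
    - {"rx": 0,"ry": 0,"rz": -0.1,"x": 0.03,"y": 0.036,"z": 0,"grip": 0.085}
    - {"rx": 0,"ry": 0,"rz": -0.1,"x": 0.03,"y": 0.036,"z": 0,"grip": 0.085}
    - {"rx": 0,"ry": 0,"rz": -0.1,"x": 0.03,"y": 0.036,"z": 0,"grip": 0.085}
    - {"rx": 0,"ry": 0,"rz": -0.1,"x": 0.03,"y": 0.036,"z": 0,"grip": 0.085}

```text
clock: 2.8
tcp_pos: [0.4539, -0.2984, 0.2515]
orientation: [-3.141, -0.0, -2.026]
contact_force: [1.0, 0.0, -0.6]
grip_width: 0.995
```

```bash
python3 - <<'E'
from h import *
st,C,im,d=shot("wrist","w2")
print(st)
print(proj(C,[[.609,-.2144,.16],[.661,-.2415,.16],[.554,.07,.101]]))
E
```

```text
{'clock': 2.8, 'joint_pos': array([-7.03061061e-01,  3.53304474e-01,  1.73428698e+00, -8.37952938e-05,
        1.05354773e+00,  1.32336160e+00]), 'joint_velocities': array([ 6.95945572e-01,  4.20797664e-02, -6.59274225e-02, -1.15554450e-03,
        2.10674742e-02,  1.48637661e+00]), 'joint_efforts': array([-5.41071206e+00, -5.31115830e+01, -2.44104713e+01,  2.96282837e-03,
        4.92980238e-02, -2.47727282e+00]), 'tcp_pos': array([ 0.45391794, -0.29835086,  0.25151098]), 'orientation': array([-3.14117084e+00, -1.81694412e-04, -2.02638128e+00]), 'contact_force': array([ 1.0336177 ,  0.00716821, -0.55637791]), 'ft_torque': array([-0.00082742,  0.01166921, -0.04433522]), 'grip_width': 0.9946584380784839}
[[ 90.38329285  57.39660389]
 [ 70.96592817 -52.59996761]
 [-72.80681366 258.68554206]]
```

View pics/w2.png

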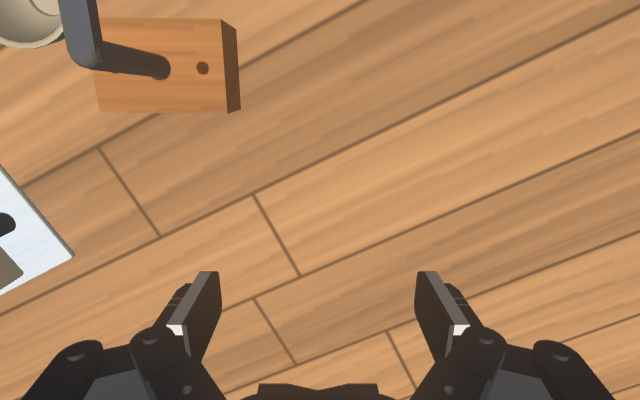

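Request:
arm_command:
  plan:
    - {"rx": 0,"ry": 0,"rz": 0,"x": 0.01,"y": 0.044,"z": 0,"grip": 0.085}
    - {"rx": 0,"ry": 0,"rz": 0,"x": 0.01,"y": 0.044,"z": 0,"grip": 0.085}
    - {"rx": 0,"ry": 0,"rz": 0.05,"x": 0.01,"y": 0.044,"z": 0,"grip": 0.085}
    - {"rx": 0,"ry": 0,"rz": 0.1,"x": 0.01,"y": 0.044,"z": 0,"grip": 0.085}
    - {"rx": 0,"ry": 0,"rz": 0.1,"x": 0.01,"y": 0.044,"z": -0.01,"grip": 0.085}
    - {"rx": 0,"ry": 0,"rz": 0.1,"x": 0.01,"y": 0.044,"z": -0.01,"grip": 0.085}
    - {"rx": 0,"ry": 0,"rz": 0.1,"x": 0.01,"y": 0.044,"z": -0.01,"grip": 0.085}
    - {"rx": 0,"ry": 0,"rz": 0,"x": 0.01,"y": 0.044,"z": 0,"grip": 0.085}

```text
clock: 3.85
tcp_pos: [0.533, 0.0538, 0.2208]
orientation: [3.141, -0.0, -1.571]
contact_force: [1.0, -0.8, 0.3]
grip_width: 0.997
```

```bash
python3 - <<'E'
from h import *
st,C,im,d=shot("wrist","w3")
print(st["joint_pos"],st["tcp_pos"],st["orientation"])
u=proj(C,[[.554,.07,.101]])[0];print(u)
u=u.astype(int)
c=im[max(0,u[1]-60):u[1]+60,max(0,u[0]-80):u[0]+80,::-1];print(max(0,u[0]-80),max(0,u[1]-60))
cv2.imwrite("pics/w3c.png",cv2.resize(c,None,fx=5,fy=5,interpolation=cv2.INTER_CUBIC))
E
```

```text
[-2.25787125e-02  3.76843363e-01  1.78987976e+00 -1.60894319e-04
  9.75762767e-01  1.54899244e+00] [0.53302283 0.05384577 0.22076961] [ 3.14069672e+00 -1.13654423e-04 -1.57148086e+00]
[295.66249661 171.25015948]
215 111
```

View pics/w3c.png

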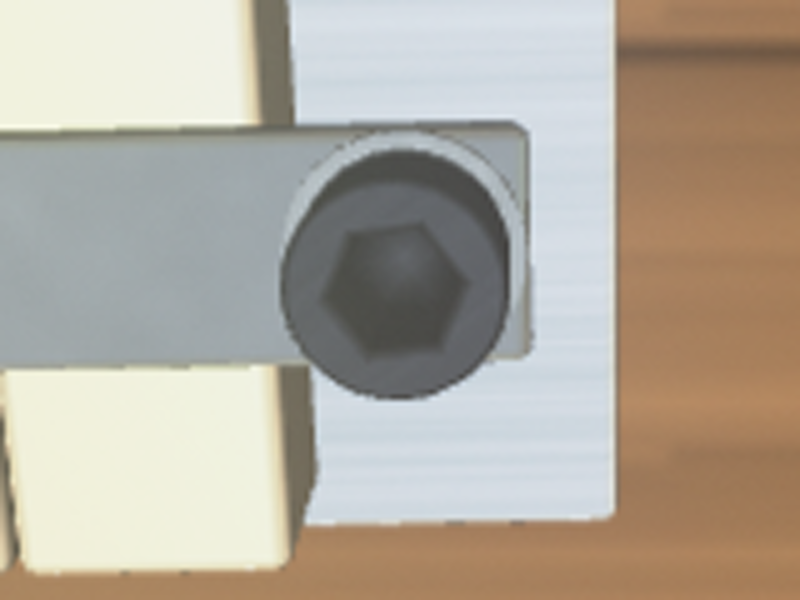

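View pics/w3.png

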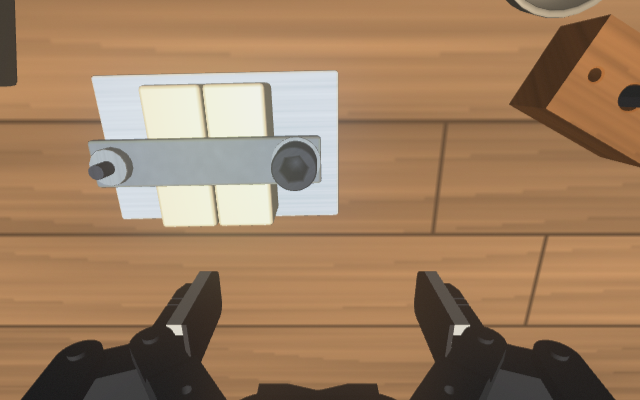

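```bash
python3 - <<'E'
from h import *
C=cam("wrist")
v=np.array([(350,232),(425,222),(468,283),(437,350),(372,358),(322,293)])/5+[215,111]
P=np.array([onplane(C,p-0.4,.100) for p in v]);c=P.mean(0)
a=np.degrees(np.arctan2(*(P-c)[:,[1,0]].T[::1]));print(c,a,a%60,np.linalg.norm((P-c),axis=1))
# head ellipse outline circle
r=onplane(C,(395/5+215-.4,276/5+111-.4),.101);print("head c",r)
# automated: hex via minimal intensity
im=cv2.imread("pics/w3.png",0).astype(float)
sc=np.array([cv2.imread("pics/w3.png",0)])
# rectify to plane
N=400;s=0.05/N
gx,gy=np.meshgrid(np.arange(N)*s+c[0]-.025,np.arange(N)*s+c[1]-.025)
uv=proj(C,np.c_[gx.ravel(),gy.ravel(),np.full(N*N,.101)]).astype(np.float32).reshape(N,N,2)
o=cv2.remap(cv2.imread("pics/w3.png"),uv[...,0],uv[...,1],cv2.INTER_CUBIC)
o=cv2.convertScaleAbs(o,alpha=2)
for ang in range(0,6):
    t=np.radians(ang*60+np.median(a%60)); p=(np.array([200,200])+np.array([np.cos(t),np.sin(t)])*.0104/s).astype(int);cv2.circle(o,tuple(int(q) for q in p),3,(0,0,255),-1)
cv2.imwrite("pics/w3r.png",o)
E
```

```text
[0.55670869 0.07547961 0.1       ] [  36.64606927  -23.91250601  -84.22306616 -146.90896047  159.95767994
   92.20669732] [36.64606927 36.08749399 35.77693384 33.09103953 39.95767994 32.20669732] [0.01159033 0.01189168 0.01148665 0.01167096 0.01181501 0.01166207]
head c [0.5592261  0.07546311 0.101     ]
```

View pics/w3r.png

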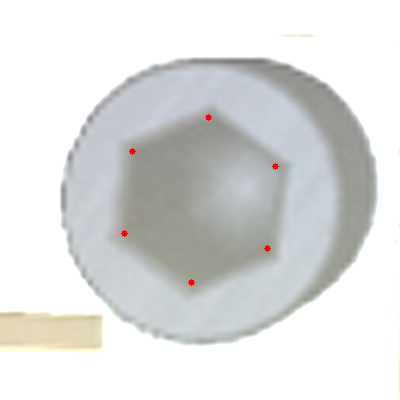

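```bash
python3 - <<'E'
from h import *
st,C,im,d=shot("wrist","w4")
print(st["joint_pos"],st["tcp_pos"],st["orientation"],st["joint_velocities"].round(3))
X=cloud(C,d);m=np.all((X>[.5,.03,.092])&(X<[.62,.12,.12]),-1);h=X[m];r=cv2.minAreaRect((h[:,:2]*1000).astype(np.float32));print(len(h),h.mean(0),r)
print(cv2.minEnclosingCircle((h[:,:2]*1000).astype(np.float32)),np.median(h[:,2]))
a=cv2.imread("pics/w3.png").astype(int);b=cv2.imread("pics/w4.png").astype(int);print(abs(a-b).mean())
print(mark_of("socket","wrist")[:2]); 
for c in ["top","scene"]:
  d=np.load(f"pics/{c}0.npy");C2=cam(c);X=cloud(C2,d);m=np.all((X>[.5,.03,.09])&(X<[.62,.12,.12]),-1);h=X[m];print(c,cv2.minEnclosingCircle((h[:,:2]*1000).astype(np.float32)))
E
```

```text
[-1.60819982e-02  3.77677556e-01  1.78737305e+00  1.33424091e-03
  9.76383787e-01  1.55429796e+00] [0.53383526 0.05760478 0.22111817] [-3.14141659e+00  1.10275227e-03 -1.57112698e+00] [-0.072 -0.02   0.024 -0.01  -0.011 -0.11 ]
1312 [0.55716166 0.07146336 0.10169031] ((556.3811645507812, 71.50265502929688), (35.712345123291016, 35.564064025878906), 57.18208312988281)
((556.4668579101562, 71.70388793945312), 18.092952728271484) 0.10228906604505633
4.1762890625
[{'location': [297.1, 165.4], 'confidence': 0.63}]
top ((553.2457885742188, 71.08714294433594), 17.901151657104492)
scene ((554.355224609375, 70.26838684082031), 19.896400451660156)
```

Request:
arm_command:
  plan:
    - {"rx": 0,"ry": 0,"rz": -0.119,"x": -0.005,"y": -0.03,"z": 0.005,"grip": 0.085}
    - {"rx": 0,"ry": 0,"rz": -0.119,"x": -0.005,"y": -0.03,"z": 0.005,"grip": 0.085}
    - {"rx": 0,"ry": 0,"rz": -0.119,"x": -0.005,"y": -0.03,"z": 0.005,"grip": 0.085}
    - {"rx": 0,"ry": 0,"rz": -0.119,"x": -0.005,"y": -0.03,"z": 0.005,"grip": 0.085}
    - {"rx": -0.072,"ry": -0.14,"rz": 0,"x": -0.005,"y": -0.03,"z": 0,"grip": 0.085}
    - {"rx": -0.072,"ry": -0.14,"rz": 0,"x": -0.005,"y": -0.03,"z": 0,"grip": 0.085}
    - {"rx": -0.072,"ry": -0.14,"rz": 0,"x": -0.005,"y": -0.03,"z": 0,"grip": 0.085}
    - {"rx": 0,"ry": 0,"rz": 0,"x": 0,"y": 0,"z": 0,"grip": 0.085}

```text
clock: 5.0
tcp_pos: [0.496, -0.1591, 0.2411]
orientation: [-2.669, 0.001, -2.052]
contact_force: [0.5, 0.4, 0.4]
grip_width: 1.0
```

```bash
python3 - <<'E'
from h import *
st,C,im,d=shot("wrist","w5")
print({k:np.round(v,4) for k,v in st.items()})
print(proj(C,[[.609,-.2144,.16],[.661,-.2415,.16],[.609,-.2144,.06]]))
X=cloud(C,d);k=X[np.all((X>[.57,-.28,.07])&(X<[.69,-.18,.2]),-1)]
print(len(k),k.min(0),k.max(0))
E
```

```text
{'clock': np.float64(5.0), 'joint_pos': array([-0.425 ,  0.2062,  2.082 , -0.0663,  0.3823,  1.6825]), 'joint_velocities': array([ 0.0363,  0.021 , -0.0809,  0.0061,  0.1209,  0.0291]), 'joint_efforts': array([ -0.9268, -38.7906, -20.5371,  -0.1182,  -3.0025,  -0.3814]), 'tcp_pos': array([ 0.496 , -0.1591,  0.2411]), 'orientation': array([-2.6692e+00,  8.0000e-04, -2.0517e+00]), 'contact_force': array([0.5397, 0.4007, 0.3778]), 'ft_torque': array([ 0.0662,  0.183 , -0.0151]), 'grip_width': np.float64(1.0005)}
[[313.25291045 100.38077544]
 [313.32270123  29.37840844]
 [314.49675255 141.68726739]]
2639 [ 0.60079324 -0.24692867  0.07011496] [ 0.6654039  -0.20366687  0.17313099]
```

View pics/w5.png

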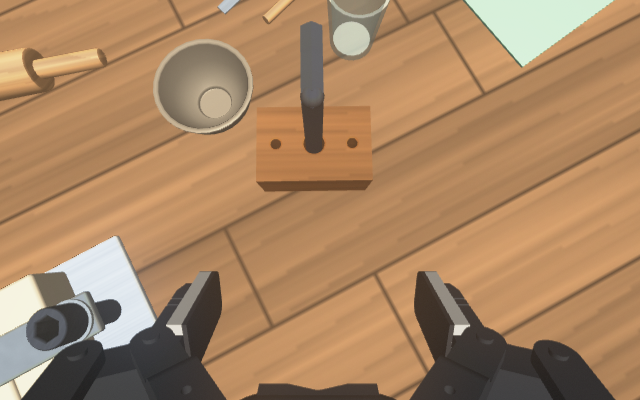

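```bash
cat > kin.py <<'E'
import numpy as np
from scipy.optimize import least_squares
from scipy.spatial.transform import Rotation as Ro
D=[([-1.3286,.4909,1.55893,0,1.09171,-.10561],[.21304,-.58757,.23132],[-3.14157,0,-1.22301]),
([-.70306,.3533,1.73429,0,1.05355,1.32336],[.45392,-.29835,.25151],[-3.1412,0,-2.02638]),
([-.01608,.37768,1.78737,.0013,.97638,1.5543],[.53384,.0576,.22112],[-3.1414,.0011,-1.57113]),
([-.02258,.37684,1.78988,0,.97576,1.54899],[.53302,.05385,.22077],[3.1407,0,-1.57148]),
([-.425,.2062,2.082,-.0663,.3823,1.6825],[.496,-.1591,.2411],[-2.6692,.0008,-2.0517])]
def fk(q,p):
    h,a,L2,e,L4,Lt,d1,d5=p
    Rz=lambda t:Ro.from_euler("z",t).as_matrix();Ry=lambda t:Ro.from_euler("y",t).as_matrix()
    R=Rz(q[0]);x=np.array([0,0,h])+R@[a,d1,0]
    R=R@Ry(q[1]);x=x+R@[0,0,L2]
    R=R@Ry(q[2]);x=x+R@[e,0,L4]
    R=R@Rz(q[3])@Ry(q[4]);x=x+R@[0,d5,0]
    R=R@Rz(q[5]);x=x+R@[0,0,Lt]
    return x,R
p0=[.2,0,.6,0,.5,.25,.06,0]
def res(p):
    r=[]
    for q,x,o in D:
        r+=list(fk(q,p)[0]-x)
    return np.r_[r,1e-3*(np.array(p)-p0)]
if __name__=="__main__":
    s=least_squares(res,p0);print(s.x.round(4),(s.fun*1000).round(1))
    for q,x,o in D: 
        R=fk(q,s.x)[1];print(Ro.from_matrix(R.T@Ro.from_euler("xyz",o).as_matrix()).as_rotvec().round(4))
E
python3 kin.py
```

```text
[0.1969 0.     0.5868 0.0432 0.411  0.2554 0.0646 0.0012] [-0.  -0.  -0.   0.   0.   0.  -0.  -0.  -0.   0.   0.   0.   0.   0.
 -0.  -0.   0.  -0.   0.  -0.1  0.   0.   0. ]
[-1.0000e-04 -0.0000e+00 -3.1416e+00]
[ 2.0000e-04 -1.0000e-04  3.1416e+00]
[-0.     -0.     -3.1416]
[-0.     -0.      3.1415]
[-0.0000e+00 -1.0000e-04  3.1416e+00]
```

```bash
cat >> kin.py <<'E'
P=[0.1969,0,.5868,.0432,.411,.2554,.0646,.0012]
lo=np.array([-3.1,-.84,.05,-1.13,.06,-2.69]);hi=np.array([3.1,2.19,2.79,4.28,2.93,2.69])
def fkt(q):
    x,R=fk(q,P);return x,R@np.diag([-1,-1,1])
def ik(x,R,seeds=None):
    best=None
    if seeds is None: seeds=[[0,.3,1.9,a,b,c] for a in(-.8,0.1,1.5,3.1) for b in(.3,1.2,2) for c in (-1.5,1.5)]
    for q0 in seeds:
        q0=np.array(q0,float); 
        def f(q):
            y,S=fkt(q);return np.r_[(y-x)*5,Ro.from_matrix(S.T@R).as_rotvec()]
        s=least_squares(f,np.clip(q0,lo+1e-3,hi-1e-3),bounds=(lo,hi))
        if s.cost<1e-6 and (best is None or np.min(np.minimum(s.x-lo,hi-s.x))>np.min(np.minimum(best-lo,hi-best))): best=s.x
    return best
def toolR(alpha,az,flip=0):
    """tool z = cos a *down + sin a * dir(az); camera (-y) toward dir(az) when vertical"""
    yaw=az-np.pi/2+np.pi*flip
    R=Ro.from_euler("xyz",[np.pi,0,yaw]).as_matrix()
    s=np.array([np.cos(az),np.sin(az),0])
    return Ro.from_rotvec(-alpha*np.cross([0,0,1],s)).as_matrix()@R
E
cat > t.py <<'E'
from kin import *
az=np.radians(-27.3);s=np.array([np.cos(az),np.sin(az),0])
for al in (35,40,45,50):
    R=toolR(np.radians(al),az)
    for nm,G,b in [("pre",(.609,-.2144,.115),.08),("grasp",(.609,-.2144,.115),0),("up",(.609,-.2144,.18),0)]:
        q=ik(np.array(G)+R[:,2]*(.019-b),R,[[-.4,.3,2,0,.3,1.6]]);print(al,nm,None if q is None else q.round(2))
S=np.array([.5548,.071,.133])
for al in (40,45):
  for L in (36,96,156,-144,-84,-24):
    # final: tool z = cos(al) L - sin(al) Z ; camera side: initially -y had component toward s; 
    azf=np.radians(L+180)   # s' direction
    R=toolR(np.radians(al-90),azf)
    G=S+.045*np.array([np.cos(np.radians(L)),np.sin(np.radians(L)),0])
    q=ik(G+R[:,2]*.019,R);q2=ik(G+R[:,2]*.019+[0,0,.05],R)
    print(al,L,None if q is None else q.round(2),None if q2 is None else q2.round(2))
E
python3 t.py
```

```text
35 pre None
35 grasp None
35 up [-0.43  0.49  1.95 -0.28  0.1   1.88]
40 pre None
40 grasp None
40 up None
45 pre None
45 grasp None
45 up None
50 pre None
50 grasp None
50 up None
40 36 [-0.16  0.6   2.17  2.02  0.65  2.02] [-0.17  0.49  2.14  1.85  0.6   2.23]
40 96 [-0.23  0.69  1.86  0.91  1.17  2.18] [-0.23  0.61  1.83  0.88  1.23  2.27]
40 156 [-0.07  0.79  1.57  0.26  1.62  1.81] [-0.07  0.73  1.55  0.26  1.7   1.83]
40 -144 [ 0.13  0.8   1.56 -0.38  1.59  1.22] [ 0.13  0.73  1.54 -0.38  1.67  1.19]
40 -84 [ 0.25  0.7   1.84 -1.03  1.09  0.88] [ 0.25  0.62  1.81 -0.98  1.14  0.78]
40 -24 [0.14 0.6  2.16 3.99 0.57 1.19] [0.14 0.49 2.13 4.17 0.49 0.98]
45 36 [-0.14  0.57  2.14  1.89  0.55  2.17] [-0.14  0.47  2.1   1.67  0.52  2.43]
45 96 [-0.2   0.66  1.86  0.86  1.1   2.24] [-0.2   0.59  1.83  0.82  1.17  2.33]
45 156 [-0.07  0.76  1.6   0.25  1.54  1.82] [-0.07  0.7   1.57  0.25  1.62  1.84]
45 -144 [ 0.12  0.76  1.59 -0.35  1.51  1.22] [ 0.12  0.7   1.56 -0.35  1.59  1.18]
45 -84 [ 0.23  0.67  1.84 -0.96  1.03  0.81] [ 0.23  0.59  1.81 -0.91  1.09  0.72]
45 -24 [0.13 0.57 2.12 4.13 0.45 1.04] None
```

```bash
cat > t2.py <<'E'
from kin import *
az=np.radians(-27.3)
for fl in (0,1):
 for al in (20,25,30,45,60,75,90):
    R=toolR(np.radians(al),az,fl)
    for nm,G,b in [("pre",(.609,-.2144,.12),.08),("grasp",(.609,-.2144,.12),0),("up",(.609,-.2144,.2),0)]:
        q=ik(np.array(G)+R[:,2]*(.019-b),R,[[-.4,.3,2,a,.3,c] for a in(-.6,0,.6,1.5,2.4,3.1,3.8) for c in (-1.6,1.6)]);print(fl,al,nm,None if q is None else q.round(2))
E
python3 t2.py
```

```text
0 20 pre [-0.43  0.45  1.85 -0.03  0.49  1.64]
0 20 grasp [-0.44  0.59  1.84 -0.04  0.36  1.65]
0 20 up [-0.44  0.48  1.78 -0.03  0.53  1.63]
0 25 pre [-0.43  0.44  1.92 -0.06  0.35  1.66]
0 25 grasp [-0.43  0.59  1.89 -0.08  0.22  1.69]
0 25 up [-0.43  0.47  1.83 -0.05  0.41  1.65]
0 30 pre [-0.43  0.43  1.99 -0.12  0.2   1.73]
0 30 grasp [-0.43  0.59  1.94 -0.24  0.09  1.85]
0 30 up [-0.43  0.46  1.88 -0.08  0.28  1.69]
0 45 pre [-0.42  0.46  2.18  3.3   0.28 -1.68]
0 45 grasp [-0.42  0.61  2.08  3.26  0.34 -1.64]
0 45 up [-0.42  0.47  2.03  3.41  0.14 -1.8 ]
0 60 pre [-0.41  0.58  2.34  3.22  0.82 -1.59]
0 60 grasp [-0.42  0.7   2.19  3.21  0.79 -1.59]
0 60 up [-0.42  0.52  2.15  3.23  0.58 -1.62]
0 75 pre [-0.4   0.8   2.43  3.22  1.4  -1.56]
0 75 grasp [-0.42  0.83  2.25  3.2   1.24 -1.58]
0 75 up [-0.42  0.64  2.24  3.21  1.04 -1.59]
0 90 pre [-0.4   1.04  2.44  3.22  1.91 -1.54]
0 90 grasp [-0.41  0.98  2.25  3.2   1.66 -1.57]
0 90 up [-0.41  0.78  2.27  3.2   1.48 -1.58]
1 20 pre [-0.43  0.45  1.85 -0.03  0.49 -1.5 ]
1 20 grasp [-0.44  0.59  1.84 -0.04  0.36 -1.49]
1 20 up [-
[... 187 characters left out ...]
[-0.43  0.43  1.99 -0.12  0.2  -1.41]
1 30 grasp [-0.43  0.59  1.94 -0.24  0.09 -1.29]
1 30 up [-0.43  0.46  1.88 -0.08  0.28 -1.45]
1 45 pre [-0.42  0.46  2.18  3.3   0.28  1.46]
1 45 grasp [-0.42  0.61  2.08  3.26  0.34  1.5 ]
1 45 up [-0.42  0.47  2.03  3.41  0.14  1.34]
1 60 pre [-0.41  0.58  2.34  3.22  0.82  1.55]
1 60 grasp [-0.42  0.7   2.19  3.21  0.79  1.55]
1 60 up [-0.42  0.52  2.15  3.23  0.58  1.52]
1 75 pre [-0.4   0.8   2.43  3.22  1.4   1.58]
1 75 grasp [-0.42  0.83  2.25  3.2   1.24  1.57]
1 75 up [-0.42  0.64  2.24  3.21  1.04  1.55]
1 90 pre [-0.4   1.04  2.44  3.22  1.91  1.6 ]
1 90 grasp [-0.41  0.98  2.25  3.2   1.66  1.58]
1 90 up [-0.41  0.78  2.27  3.2   1.48  1.57]
```

```bash
cat > t3.py <<'E'
from kin import *
from scipy.interpolate import interp1d
def run(way,q,n=None):
    # way: list of (TCP or G, alpha, az) ; dense
    out=[]
    for (p,al,az) in way:
        R=toolR(np.radians(al),np.radians(az)); x=np.array(p)
        s=ik(x,R,[q]); 
        if s is None: print("fail",p,al,az);return out
        out.append((s,np.max(np.abs(s-q)/np.array([2.22,2.22,2.79,3.14,3.14,3.14])/.7)));q=s
    return out
q=np.array([-.425,.2062,2.082,-.0663,.3823,1.6825])
way=[];K=[((.496,-.159,.24),27,-27),((.48,-.12,.25),30,30),((.46,-.12,.25),60,60),((.44,-.14,.22),85,40),((.50,-.158,.13),90,0),((.53,-.173,.12),90,-27.3)]
N=10
for a,b in zip(K[:-1],K[1:]):
    for i in range(1,N+1):
        t=i/N;way.append((np.array(a[0])*(1-t)+np.array(b[0])*t,a[1]*(1-t)+b[1]*t,a[2]*(1-t)+b[2]*t))
for w,(s,t) in zip(way,run(way,q)): print(w[1:],s.round(2),"t=%.2f"%t)
E
python3 t3.py
```

```text
(27.3, -21.3) [-0.45  0.2   2.09  0.1   0.37  1.41] t=0.12
(27.6, -15.600000000000001) [-0.47  0.19  2.1   0.25  0.38  1.16] t=0.11
(27.9, -9.899999999999999) [-0.49  0.19  2.11  0.38  0.41  0.93] t=0.11
(28.2, -4.199999999999999) [-0.52  0.19  2.11  0.49  0.44  0.72] t=0.10
(28.5, 1.5) [-0.54  0.18  2.11  0.58  0.49  0.54] t=0.08
(28.8, 7.199999999999999) [-0.56  0.19  2.11  0.64  0.54  0.38] t=0.07
(29.1, 12.899999999999999) [-0.58  0.19  2.1   0.68  0.59  0.24] t=0.06
(29.4, 18.6) [-0.6   0.2   2.09  0.7   0.65  0.12] t=0.05
(29.7, 24.3) [-0.61  0.2   2.08  0.71  0.71  0.02] t=0.05
(30.0, 30.0) [-0.62  0.21  2.07  0.72  0.77 -0.08] t=0.04
(33.0, 33.0) [-0.66  0.22  2.08  0.79  0.8  -0.22] t=0.06
(36.0, 36.0) [-0.69  0.23  2.09  0.86  0.85 -0.34] t=0.06
(39.0, 39.0) [-0.72  0.25  2.1   0.91  0.91 -0.46] t=0.05
(42.0, 42.0) [-0.75  0.27  2.1   0.95  0.96 -0.56] t=0.05
(45.0, 45.0) [-0.78  0.29  2.1   0.97  1.03 -0.64] t=0.04
(48.0, 48.0) [-0.81  0.31  2.1   0.99  1.09 -0.72] t=0.03
(51.0, 51.0) [-0.83  0.34  2.09  1.    1.16 -0.79] t=0.03
(54.0, 54.0) [-0.84  0.37  2.08  1.    1.22 
[... 1277 characters left out ...]
, 0.0) [-0.79  1.09  2.56  2.28  1.92 -1.95] t=0.05
(90.0, -2.7300000000000004) [-0.76  1.1   2.56  2.36  1.96 -1.93] t=0.04
(90.0, -5.460000000000001) [-0.72  1.1   2.57  2.44  1.99 -1.9 ] t=0.04
(90.0, -8.19) [-0.68  1.11  2.57  2.53  2.03 -1.87] t=0.04
(90.0, -10.920000000000002) [-0.64  1.11  2.57  2.63  2.05 -1.83] t=0.04
(90.0, -13.65) [-0.6   1.11  2.56  2.73  2.07 -1.78] t=0.05
(90.0, -16.38) [-0.56  1.11  2.56  2.83  2.08 -1.72] t=0.05
(90.0, -19.11) [-0.51  1.11  2.55  2.94  2.07 -1.67] t=0.05
(90.0, -21.840000000000003) [-0.47  1.1   2.54  3.04  2.06 -1.62] t=0.05
(90.0, -24.57) [-0.43  1.09  2.52  3.14  2.04 -1.57] t=0.05
(90.0, -27.3) [-0.39  1.08  2.51  3.24  2.02 -1.53] t=0.04
```

```bash
cat > keyfit.py <<'E'
from h import *
from scipy.optimize import least_squares
def hexd(a,b):  # signed dist to hexagon flats facing +-b(y) ; a other coordinate
    n=[(np.sin(np.radians(t)),np.cos(np.radians(t))) for t in range(0,360,60)]
    return np.max([a*s+b*c for s,c in n],0)-.0085
def sd(P):
    x,y,z=P.T
    dl=np.maximum(hexd(x,y),np.maximum(z-.0098,-.150-z))
    ds=np.maximum(hexd(z,y),np.maximum(-x-.0085,x-.058))
    return np.minimum(dl,ds)
def pose(p):
    # p: x,y,z, az(short arm), lean about key y, lean about key x
    R=Ro.from_euler("zyx",[p[3],p[4],p[5]]).as_matrix();return R,p[:3]
def fit(pts,p0,zfix=None):
    def f(p):
        R,t=pose(p);d=sd((pts-t)@R)
        return np.r_[d*1000,(p[4:]/.05)*.5]
    s=least_squares(f,p0,loss="soft_l1",f_scale=1.0,x_scale=[.01,.01,.01,.1,.1,.1]);return s
E
python3 - <<'E'
from keyfit import *
p0=[.609,-.2144,.16,-.476,0,0]
st=get_state()
for c,n in [("wrist","w5"),("top","top0"),("scene","scene0")]:
    C=cam(c,st);X=cloud(C,np.load(f"pics/{n}.npy"))
    k=X[np.all((X>[.58,-.27,.066])&(X<[.69,-.18,.2]),-1)]
    R,t=pose(p0);k=k[abs(sd((k-t)@R))<.01]
    s=fit(k,p0);print(c,len(k),s.x.round(4),"rms",np.sqrt(np.mean(s.fun**2)).round(2))
E
```

```text
wrist 2659 [ 0.613  -0.2141  0.1617 -0.4655  0.0252  0.012 ] rms 0.8
top 271 [ 0.6093 -0.2141  0.16   -0.4755  0.0212  0.0043] rms 1.42
scene 160 [ 0.609  -0.2141  0.1584 -0.4788  0.0776 -0.1557] rms 1.74
```

```bash
cat > plan.py <<'E'
from kin import *
import sys
def tR(al,az,fl=0): return toolR(np.radians(al),np.radians(az),fl)
def plan(K,q0,maxrot=.16,maxd=.045):
    """K: list of (tcp,R). interpolates, prints rows w/ rounding carried, checks joints"""
    q=np.array(q0);x=np.array(K[0][0]);R=K[0][1]
    vl=np.array([2.22,2.22,2.79,3.14,3.14,3.14])*.7
    cx,cR=x.copy(),R.copy();rows=[]
    for xn,Rn in K[1:]:
        xn=np.array(xn);rv=Ro.from_matrix(Rn@R.T).as_rotvec()
        n=int(max(1,np.ceil(np.linalg.norm(rv)/maxrot),np.ceil(np.linalg.norm(xn-x)/maxd)))
        for i in range(1,n+1):
            tx=x+(xn-x)*i/n;tRr=Ro.from_rotvec(rv*i/n).as_matrix()@R
            d=np.round(tx-cx,3);r=np.round(Ro.from_matrix(tRr@cR.T).as_rotvec(),3)
            cx=cx+d;cR=Ro.from_rotvec(r).as_matrix()@cR
            s=ik(cx,cR,[q]);
            if s is None: print("IK FAIL",tx);return
            m=np.max(abs(s-q)/vl)/.125;q=s
            print(len(rows)+1,r.tolist(),d.round(3).tolist(),"j",s.round(2),"speed %.2f"%m);rows.append((r,d))
        x,R=xn,Rn
E
python3 - <<'E'
from plan import *
q=[-.425,.2062,2.082,-.0663,.3823,1.6825]
R0=Ro.from_euler("xyz",[-2.6692,0,-2.0517]).as_matrix()
K=[((.496,-.159,.24),R0),((.48,-.12,.25),tR(30,30)),((.46,-.12,.25),tR(60,60)),((.44,-.14,.22),tR(85,40)),((.50,-.158,.125),tR(90,0)),((.53,-.173,.115),tR(90,-27.1))]
plan(K,q)
E
```

```text
1 [0.0, -0.008, 0.143] [-0.002, 0.006, 0.001] j [-0.46  0.2   2.1   0.16  0.37  1.32] speed 1.32
2 [0.0, -0.007, 0.144] [-0.003, 0.005, 0.002] j [-0.49  0.19  2.11  0.37  0.4   0.96] speed 1.29
3 [0.0, -0.008, 0.143] [-0.002, 0.006, 0.001] j [-0.52  0.19  2.11  0.53  0.45  0.67] speed 1.09
4 [0.001, -0.007, 0.144] [-0.002, 0.005, 0.002] j [-0.56  0.19  2.11  0.63  0.53  0.42] speed 0.88
5 [-0.0, -0.008, 0.143] [-0.002, 0.006, 0.001] j [-0.58  0.19  2.1   0.69  0.6   0.23] speed 0.72
6 [-0.0, -0.008, 0.144] [-0.003, 0.005, 0.002] j [-0.61  0.2   2.09  0.71  0.69  0.06] speed 0.60
7 [0.0, -0.007, 0.143] [-0.002, 0.006, 0.001] j [-0.62  0.21  2.07  0.72  0.77 -0.08] speed 0.51
8 [0.075, -0.075, 0.103] [-0.004, -0.0, 0.0] j [-0.69  0.24  2.08  0.85  0.87 -0.32] speed 0.90
9 [0.075, -0.075, 0.102] [-0.004, -0.0, 0.0] j [-0.75  0.27  2.09  0.93  0.99 -0.52] speed 0.72
10 [0.075, -0.075, 0.102] [-0.004, -0.0, 0.0] j [-0.81  0.32  2.08  0.97  1.11 -0.68] speed 0.59
11 [0.075, -0.075, 0.102] [-0.004, -0.0, 0.0] j [-0.84  0.38  2.07  0.99  1.23 -0.82] speed 0.50
12 [0.075, -0.075, 0.103] [-0.0
[... 573 characters left out ...]
0.58
18 [0.006, -0.017, -0.14] [0.012, -0.003, -0.019] j [-1.02  0.82  2.45  1.71  1.54 -1.7 ] speed 0.64
19 [0.006, -0.017, -0.139] [0.012, -0.004, -0.019] j [-0.97  0.91  2.5   1.89  1.62 -1.83] speed 0.66
20 [0.006, -0.016, -0.14] [0.012, -0.003, -0.019] j [-0.89  1.01  2.54  2.08  1.76 -1.93] speed 0.68
21 [0.006, -0.017, -0.14] [0.012, -0.004, -0.019] j [-0.79  1.1   2.56  2.28  1.92 -1.96] speed 0.72
22 [0.0, -0.0, -0.157] [0.01, -0.005, -0.003] j [-0.67  1.12  2.57  2.56  2.04 -1.86] speed 1.02
23 [0.0, -0.0, -0.158] [0.01, -0.005, -0.004] j [-0.53  1.12  2.55  2.89  2.09 -1.69] speed 1.22
24 [0.0, -0.0, -0.158] [0.01, -0.005, -0.003] j [-0.39  1.1   2.5   3.23  2.03 -1.53] speed 1.23
```

Request:
arm_command:
  plan:
    - {"rx": 0,"ry": -0.005,"rz": 0.08,"x": -0.002,"y": 0.004,"z": 0.001,"grip": 0.085}
    - {"rx": 0,"ry": -0.005,"rz": 0.08,"x": -0.002,"y": 0.004,"z": 0.001,"grip": 0.085}
    - {"rx": 0,"ry": -0.005,"rz": 0.09,"x": -0.002,"y": 0.004,"z": 0.001,"grip": 0.085}
    - {"rx": 0,"ry": -0.005,"rz": 0.1,"x": -0.002,"y": 0.004,"z": 0.001,"grip": 0.085}
    - {"rx": 0,"ry": -0.008,"rz": 0.12,"x": -0.002,"y": 0.006,"z": 0.001,"grip": 0.085}
    - {"rx": 0,"ry": -0.008,"rz": 0.13,"x": -0.002,"y": 0.006,"z": 0.002,"grip": 0.085}
    - {"rx": 0,"ry": -0.008,"rz": 0.14,"x": -0.002,"y": 0.006,"z": 0.002,"grip": 0.085}
    - {"rx": 0,"ry": -0.008,"rz": 0.14,"x": -0.002,"y": 0.005,"z": 0.001,"grip": 0.085}

```text
clock: 6.05
tcp_pos: [0.4827, -0.118, 0.2521]
orientation: [-2.617, 0.004, -1.162]
contact_force: [0.2, 0.2, -0.3]
grip_width: 0.995
```

```bash
cat > now.py <<'E'
from cell import *
import numpy as np
from scipy.spatial.transform import Rotation as Ro
def now(p=True):
    s=get_state();R=Ro.from_euler("xyz",s["orientation"]).as_matrix()
    if p: print("t",round(s["clock"],2),"q",s["joint_pos"].round(3),"tcp",s["tcp_pos"].round(4),"tz",R[:,2].round(3),"ty",R[:,1].round(3),"F",s["contact_force"].round(1),"M",s["ft_torque"].round(2),"w",round(s["grip_width"],3))
    return s,s["joint_pos"],s["tcp_pos"],R
E
python3 - <<'E'
from now import *; from plan import *
s,q,x,R0=now()
K=[(x,R0),((.46,-.12,.25),tR(60,60)),((.44,-.14,.22),tR(85,40)),((.50,-.158,.125),tR(90,0)),((.53,-.173,.115),tR(90,-27.1))]
plan(K,q)
E
```

```text
t 6.05 q [-0.599  0.194  2.083  0.717  0.704  0.044] tcp [ 0.4827 -0.118   0.2521] tz [ 0.458  0.203 -0.866] ty [-0.795 -0.342 -0.501] F [ 0.2  0.2 -0.3] M [-0.03  0.17 -0.02] w 0.995
1 [0.058, -0.067, 0.104] [-0.004, -0.0, -0.0] j [-0.67  0.21  2.1   0.85  0.8  -0.21] speed 0.91
2 [0.059, -0.066, 0.103] [-0.004, -0.001, -0.001] j [-0.73  0.25  2.11  0.94  0.9  -0.41] speed 0.74
3 [0.058, -0.067, 0.104] [-0.003, 0.0, -0.0] j [-0.78  0.29  2.1   0.98  1.02 -0.57] speed 0.60
4 [0.059, -0.067, 0.104] [-0.004, -0.0, -0.0] j [-0.82  0.33  2.09  1.    1.13 -0.71] speed 0.51
5 [0.058, -0.066, 0.104] [-0.004, -0.001, -0.001] j [-0.85  0.38  2.08  1.    1.24 -0.84] speed 0.44
6 [0.059, -0.067, 0.103] [-0.004, 0.0, -0.0] j [-0.87  0.43  2.05  0.99  1.35 -0.94] speed 0.39
7 [0.084, -0.07, -0.086] [-0.005, -0.005, -0.008] j [-0.93  0.47  2.12  1.1   1.37 -1.06] speed 0.42
8 [0.083, -0.071, -0.086] [-0.005, -0.005, -0.007] j [-0.98  0.53  2.19  1.2   1.4  -1.18] speed 0.44
9 [0.084, -0.07, -0.085] [-0.005, -0.005, -0.008] j [-1.02  0.59  2.26  1.29  1.45 -1.3 ] speed 0.45
10 [0.084, -0.071, -0.08
[... 179 characters left out ...]

12 [0.006, -0.016, -0.139] [0.012, -0.003, -0.019] j [-1.02  0.82  2.45  1.71  1.54 -1.7 ] speed 0.64
13 [0.006, -0.017, -0.14] [0.012, -0.004, -0.019] j [-0.97  0.91  2.5   1.89  1.62 -1.84] speed 0.66
14 [0.006, -0.017, -0.139] [0.012, -0.003, -0.019] j [-0.89  1.01  2.54  2.08  1.76 -1.93] speed 0.67
15 [0.006, -0.016, -0.14] [0.012, -0.004, -0.019] j [-0.8   1.1   2.56  2.28  1.92 -1.96] speed 0.73
16 [-0.0, -0.0, -0.158] [0.01, -0.005, -0.003] j [-0.67  1.12  2.57  2.56  2.04 -1.86] speed 1.03
17 [-0.0, -0.0, -0.157] [0.01, -0.005, -0.004] j [-0.53  1.12  2.55  2.89  2.09 -1.7 ] speed 1.22
18 [-0.0, -0.0, -0.158] [0.01, -0.005, -0.003] j [-0.39  1.1   2.5   3.23  2.03 -1.53] speed 1.23
```

Request:
arm_command:
  plan:
    - {"rx": 0.055,"ry": -0.063,"rz": 0.1,"x": -0.004,"y": 0,"z": 0,"grip": 0.085}
    - {"rx": 0.06,"ry": -0.067,"rz": 0.104,"x": -0.004,"y": 0,"z": 0,"grip": 0.085}
    - {"rx": 0.06,"ry": -0.068,"rz": 0.105,"x": -0.004,"y": 0,"z": 0,"grip": 0.085}
    - {"rx": 0.059,"ry": -0.067,"rz": 0.104,"x": -0.004,"y": 0,"z": 0,"grip": 0.085}
    - {"rx": 0.058,"ry": -0.067,"rz": 0.104,"x": -0.004,"y": -0.001,"z": -0.001,"grip": 0.085}
    - {"rx": 0.059,"ry": -0.067,"rz": 0.104,"x": -0.003,"y": -0.001,"z": -0.001,"grip": 0.085}
    - {"rx": 0.084,"ry": -0.07,"rz": -0.086,"x": -0.005,"y": -0.005,"z": -0.008,"grip": 0.085}
    - {"rx": 0.084,"ry": -0.07,"rz": -0.086,"x": -0.005,"y": -0.005,"z": -0.007,"grip": 0.085}

```text
clock: 7.05
tcp_pos: [0.4498, -0.1314, 0.2348]
orientation: [-1.874, -0.016, -0.706]
contact_force: [0.2, -0.7, -0.6]
grip_width: 0.994
```

Request:
arm_command:
  plan:
    - {"rx": 0.084,"ry": -0.07,"rz": -0.086,"x": -0.005,"y": -0.005,"z": -0.008,"grip": 0.085}
    - {"rx": 0.084,"ry": -0.07,"rz": -0.086,"x": -0.005,"y": -0.005,"z": -0.007,"grip": 0.085}
    - {"rx": 0.006,"ry": -0.017,"rz": -0.14,"x": 0.012,"y": -0.004,"z": -0.019,"grip": 0.085}
    - {"rx": 0.006,"ry": -0.017,"rz": -0.14,"x": 0.012,"y": -0.003,"z": -0.019,"grip": 0.085}
    - {"rx": 0.006,"ry": -0.017,"rz": -0.14,"x": 0.012,"y": -0.004,"z": -0.019,"grip": 0.085}
    - {"rx": 0.006,"ry": -0.017,"rz": -0.14,"x": 0.012,"y": -0.003,"z": -0.019,"grip": 0.085}
    - {"rx": 0.006,"ry": -0.017,"rz": -0.14,"x": 0.012,"y": -0.004,"z": -0.019,"grip": 0.085}
    - {"rx": 0,"ry": 0,"rz": -0.1,"x": 0.006,"y": -0.003,"z": -0.002,"grip": 0.085}

```text
clock: 8.05
tcp_pos: [0.5059, -0.1621, 0.1206]
orientation: [-1.57, 0.007, -1.682]
contact_force: [0.7, -0.7, 1.1]
grip_width: 0.993
```

```bash
python3 - <<'E'
from now import *; from plan import *
s,q,x,R0=now()
K=[(x,R0),((.53,-.173,.115),tR(90,-27.1))]
plan(K,q,maxrot=.1)
E
```

```text
t 8.05 q [-0.721  1.129  2.566  2.454  2.016 -1.904] tcp [ 0.5059 -0.1621  0.1206] tz [ 0.994 -0.111  0.   ] ty [ 0.001  0.007 -1.   ] F [ 0.7 -0.7  1.1] M [ 0.04  0.46 -0.04] w 0.993
1 [-0.002, 0.001, -0.091] [0.006, -0.003, -0.001] j [-0.63  1.13  2.57  2.64  2.07 -1.82] speed 0.69
2 [-0.001, 0.0, -0.09] [0.006, -0.002, -0.002] j [-0.55  1.13  2.55  2.84  2.09 -1.72] speed 0.72
3 [-0.002, 0.001, -0.091] [0.006, -0.003, -0.001] j [-0.47  1.12  2.53  3.04  2.08 -1.62] speed 0.73
4 [-0.001, 0.0, -0.09] [0.006, -0.003, -0.002] j [-0.39  1.1   2.5   3.23  2.03 -1.53] speed 0.69
```

Request:
arm_command:
  plan:
    - {"rx": 0,"ry": 0,"rz": -0.091,"x": 0.006,"y": -0.003,"z": -0.001,"grip": 0.085}
    - {"rx": 0,"ry": 0,"rz": -0.091,"x": 0.006,"y": -0.002,"z": -0.002,"grip": 0.085}
    - {"rx": 0,"ry": 0,"rz": -0.091,"x": 0.006,"y": -0.003,"z": -0.001,"grip": 0.085}
    - {"rx": 0,"ry": 0,"rz": -0.09,"x": 0.006,"y": -0.003,"z": -0.002,"grip": 0.085}
    - {"rx": 0,"ry": 0,"rz": 0,"x": 0,"y": 0,"z": 0,"grip": 0.085}

```text
clock: 8.68
tcp_pos: [0.5307, -0.171, 0.117]
orientation: [-1.568, 0.007, -2.037]
contact_force: [-0.2, 0.2, -0.7]
grip_width: 0.994
```

```bash
python3 - <<'E'
from now import *; from keyfit import *
s,q,x,R0=now()
st,C,im,d=shot("wrist","w6")
X=cloud(C,d);p0=[.610,-.2141,.16,-.474,0.02,0]
k=X[np.all((X>[.58,-.27,.066])&(X<[.69,-.18,.2]),-1)]
R,t=pose(p0);k=k[abs(sd((k-t)@R))<.012];f=fit(k,p0);print(len(k),f.x.round(4),np.sqrt(np.mean(f.fun**2)))
o=f.x[:3];print("in tool",(R0.T@(o-x)).round(4), "az tool",np.arctan2(R0[1,2],R0[0,2]))
E
```

```text
t 8.68 q [-0.4    1.095  2.506  3.215  2.032 -1.531] tcp [ 0.5307 -0.171   0.117 ] tz [ 0.893 -0.449  0.003] ty [ 0.006  0.005 -1.   ] F [-0.2  0.2 -0.7] M [0.2  0.4  0.04] w 0.994
3609 [ 0.6122 -0.2148  0.1615 -0.4634  0.0302  0.0154] 0.7019905371871259
in tool [ 0.0022 -0.0442  0.0926] az tool -0.46592398983575006
```

View pics/w6.png

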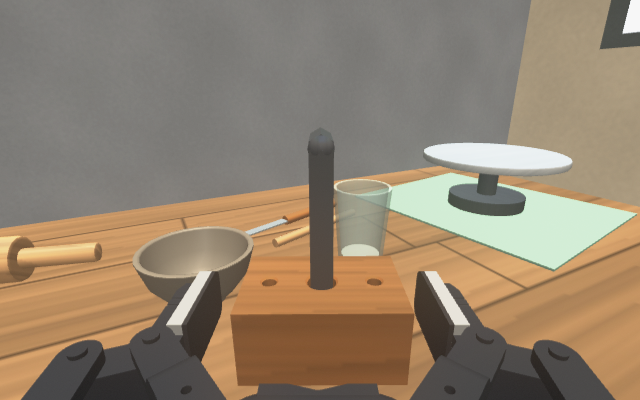

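Request:
arm_command:
  plan:
    - {"rx": 0,"ry": 0,"rz": 0,"x": 0.024,"y": -0.013,"z": 0,"grip": 0.085}
    - {"rx": 0,"ry": 0,"rz": 0,"x": 0.024,"y": -0.013,"z": 0,"grip": 0.085}
    - {"rx": 0,"ry": 0,"rz": 0,"x": 0.024,"y": -0.013,"z": 0,"grip": 0.085}
    - {"rx": 0,"ry": 0,"rz": 0,"x": 0.025,"y": -0.012,"z": 0,"grip": 0.085}
    - {"rx": 0,"ry": 0,"rz": 0,"x": 0,"y": 0,"z": 0,"grip": 0.085}
    - {"rx": 0,"ry": 0,"rz": 0,"x": 0,"y": 0,"z": 0,"grip": 0.05}
    - {"rx": 0,"ry": 0,"rz": 0,"x": 0,"y": 0,"z": 0,"grip": 0.03}
    - {"rx": 0,"ry": 0,"rz": 0,"x": 0,"y": 0,"z": 0,"grip": 0.02}
  newtons: 60

```text
clock: 9.72
tcp_pos: [0.6257, -0.2234, 0.116]
orientation: [-1.574, 0.007, -2.04]
contact_force: [-0.3, 0.3, -1.0]
grip_width: 0.37
```

Request:
arm_command:
  plan:
    - {"rx": 0,"ry": 0,"rz": 0,"x": 0,"y": 0,"z": 0,"grip": 0.01}
    - {"rx": 0,"ry": 0,"rz": 0,"x": 0,"y": 0,"z": 0,"grip": 0.005}
    - {"rx": 0,"ry": 0,"rz": 0,"x": 0,"y": 0,"z": 0,"grip": 0.005}
  newtons: 80

```text
clock: 10.1
tcp_pos: [0.626, -0.2234, 0.1162]
orientation: [-1.574, 0.007, -2.04]
contact_force: [-1.7, 1.4, -0.6]
grip_width: 0.18
```

```bash
python3 - <<'E'
from now import *; from keyfit import *
s,q,x,R0=now()
st,C,im,d=shot("wrist","w7")
X=cloud(C,d);p0=[.612,-.2148,.1615,-.463,0.02,0]
k=X[np.all((X>[.58,-.27,.066])&(X<[.69,-.18,.2]),-1)]
R,t=pose(p0);k=k[abs(sd((k-t)@R))<.008];f=fit(k,p0);print(len(k),f.x.round(4),np.sqrt(np.mean(f.fun**2)))
o=f.x[:3];print("in tool",(R0.T@(o-x)).round(4), "az tool",np.arctan2(R0[1,2],R0[0,2]))
E
```

```text
t 10.1 q [-0.425  0.983  2.251  3.187  1.66  -1.559] tcp [ 0.626  -0.2234  0.1162] tz [ 0.892 -0.453 -0.003] ty [ 0.001  0.008 -1.   ] F [-1.7  1.4 -0.6] M [0.4  0.6  0.08] w 0.18
10861 [ 0.6122 -0.2169  0.1615 -0.4447  0.0331  0.0295] 1.9108518063773103
in tool [ 0.0001 -0.0453 -0.0153] az tool -0.4696196379553001
```

View pics/w7.png

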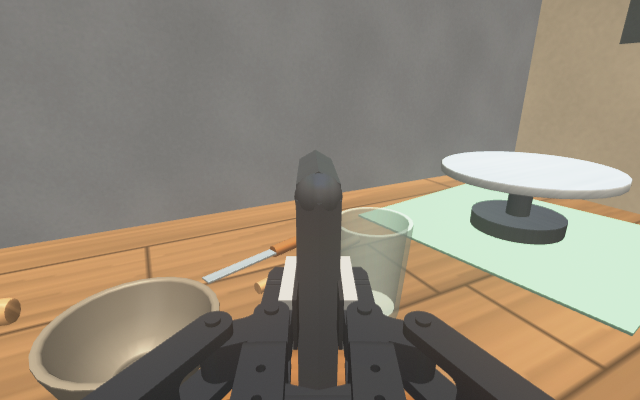

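Request:
arm_command:
  plan:
    - {"rx": 0,"ry": 0,"rz": 0,"x": 0,"y": 0,"z": 0.01,"grip": 0.005}
    - {"rx": 0,"ry": 0,"rz": 0,"x": 0,"y": 0,"z": 0.02,"grip": 0.005}
    - {"rx": 0,"ry": 0,"rz": 0,"x": 0,"y": 0,"z": 0.02,"grip": 0.005}
    - {"rx": 0,"ry": 0,"rz": 0,"x": 0,"y": 0,"z": 0.025,"grip": 0.005}
    - {"rx": 0,"ry": 0,"rz": 0,"x": 0,"y": 0,"z": 0.025,"grip": 0.005}
    - {"rx": 0,"ry": 0,"rz": 0,"x": 0,"y": 0,"z": 0.025,"grip": 0.005}
    - {"rx": 0,"ry": 0,"rz": 0,"x": 0,"y": 0,"z": 0.025,"grip": 0.005}

```text
clock: 11.02
tcp_pos: [0.6257, -0.2235, 0.2674]
orientation: [-1.574, 0.007, -2.041]
contact_force: [0.5, 0.4, -3.9]
grip_width: 0.178
```

```bash
python3 - <<'E'
from now import *; from plan import *
s,q,x,R0=now()
# s'=96 (L=-84)
for fin in (96,36,156):
  print("fin",fin)
  tgt=np.array([.5548,.071,0]);s=np.array([np.cos(np.radians(fin)),np.sin(np.radians(fin)),0]);
  # vertical tool, lever axis z=.133+.05 ; grasp 45 from screw along L=-s
  V=tR(0,fin);G=tgt-s*.045+[0,0,.133+.055];xf=G+V[:,2]*.019
  mid=(.47,-.10,.27)
  K=[(x,R0),((.53,-.17,.27),tR(90,10)),(mid,tR(90,45)),((.52,-.02,.25),tR(60,fin*.5+45*.5)),(xf,V)]
  try: plan(K,q)
  except Exception as e: print(e)
E
```

```text
t 11.03 q [-0.425  0.616  2.255  3.188  1.298 -1.576] tcp [ 0.6257 -0.2235  0.2674] tz [ 0.891 -0.453 -0.003] ty [ 0.001  0.008 -1.   ] F [ 0.5  0.4 -3.9] M [0.48 0.95 0.04] w 0.178
fin 96
1 [-0.002, -0.0, 0.129] [-0.019, 0.011, 0.001] j [-0.5   0.61  2.31  2.98  1.35 -1.53] speed 0.76
2 [-0.001, -0.001, 0.129] [-0.019, 0.01, 0.0] j [-0.59  0.6   2.36  2.76  1.4  -1.5 ] speed 0.80
3 [-0.002, -0.0, 0.129] [-0.019, 0.011, 0.001] j [-0.68  0.6   2.39  2.54  1.44 -1.48] speed 0.79
4 [-0.001, -0.0, 0.129] [-0.02, 0.011, 0.0] j [-0.76  0.6   2.41  2.33  1.47 -1.47] speed 0.78
5 [-0.002, -0.001, 0.129] [-0.019, 0.011, 0.001] j [-0.84  0.59  2.41  2.12  1.5  -1.45] speed 0.75
6 [0.0, 0.0, 0.152] [-0.015, 0.017, -0.0] j [-0.89  0.6   2.38  1.92  1.51 -1.42] speed 0.74
7 [0.0, 0.0, 0.153] [-0.015, 0.018, -0.0] j [-0.92  0.6   2.35  1.74  1.54 -1.38] speed 0.66
8 [0.0, 0.0, 0.153] [-0.015, 0.017, -0.0] j [-0.93  0.6   2.32  1.57  1.57 -1.35] speed 0.60
9 [0.0, 0.0, 0.153] [-0.015, 0.018, -0.0] j [-0.93  0.61  2.28  1.43  1.61 -1.32] speed 0.53
10 [-0.089, 0.057, 0.087] [0.01, 0.016, -0.004] j [
[... 4967 characters left out ...]
.095, -0.074, 0.097] [0.009, 0.008, -0.009] j [-0.35  0.56  1.64  0.52  1.47 -1.09] speed 0.28
20 [-0.094, -0.075, 0.098] [0.008, 0.008, -0.009] j [-0.3   0.55  1.63  0.45  1.4  -1.13] speed 0.28
21 [-0.095, -0.075, 0.097] [0.009, 0.008, -0.009] j [-0.24  0.54  1.63  0.37  1.32 -1.15] speed 0.30
22 [-0.095, -0.074, 0.097] [0.008, 0.008, -0.009] j [-0.19  0.53  1.64  0.29  1.23 -1.18] speed 0.32
23 [-0.095, -0.075, 0.098] [0.008, 0.008, -0.009] j [-0.13  0.53  1.65  0.2   1.13 -1.19] speed 0.35
24 [-0.094, -0.075, 0.097] [0.009, 0.008, -0.009] j [-0.08  0.52  1.67  0.11  1.03 -1.19] speed 0.36
25 [-0.095, -0.075, 0.097] [0.008, 0.008, -0.009] j [-0.02  0.52  1.7   0.    0.93 -1.17] speed 0.39
```

Request:
arm_command:
  plan:
    - {"rx": 0,"ry": 0,"rz": 0.129,"x": -0.019,"y": 0.011,"z": 0,"grip": 0.005}
    - {"rx": 0,"ry": 0,"rz": 0.129,"x": -0.019,"y": 0.011,"z": 0,"grip": 0.005}
    - {"rx": 0,"ry": 0,"rz": 0.129,"x": -0.019,"y": 0.011,"z": 0.001,"grip": 0.005}
    - {"rx": 0,"ry": 0,"rz": 0.129,"x": -0.02,"y": 0.011,"z": 0,"grip": 0.005}
    - {"rx": 0,"ry": 0,"rz": 0.129,"x": -0.019,"y": 0.011,"z": 0,"grip": 0.005}
    - {"rx": 0,"ry": 0,"rz": 0.152,"x": -0.015,"y": 0.017,"z": 0,"grip": 0.005}
    - {"rx": 0,"ry": 0,"rz": 0.152,"x": -0.015,"y": 0.017,"z": 0,"grip": 0.005}
    - {"rx": 0,"ry": 0,"rz": 0.152,"x": -0.015,"y": 0.017,"z": 0,"grip": 0.005}

```text
clock: 12.02
tcp_pos: [0.4841, -0.1175, 0.2675]
orientation: [-1.575, 0.006, -0.936]
contact_force: [0.7, 0.0, -3.6]
grip_width: 0.179
```

Request:
arm_command:
  plan:
    - {"rx": 0,"ry": 0,"rz": 0.152,"x": -0.015,"y": 0.018,"z": 0,"grip": 0.005}
    - {"rx": -0.089,"ry": 0.057,"rz": 0.087,"x": 0.01,"y": 0.016,"z": -0.004,"grip": 0.005}
    - {"rx": -0.089,"ry": 0.057,"rz": 0.087,"x": 0.01,"y": 0.016,"z": -0.004,"grip": 0.005}
    - {"rx": -0.089,"ry": 0.057,"rz": 0.087,"x": 0.01,"y": 0.016,"z": -0.004,"grip": 0.005}
    - {"rx": -0.089,"ry": 0.056,"rz": 0.087,"x": 0.01,"y": 0.016,"z": -0.004,"grip": 0.005}
    - {"rx": -0.089,"ry": 0.056,"rz": 0.087,"x": 0.01,"y": 0.016,"z": -0.004,"grip": 0.005}
    - {"rx": -0.131,"ry": 0.016,"rz": 0.05,"x": 0.005,"y": 0.005,"z": -0.005,"grip": 0.005}
    - {"rx": -0.131,"ry": 0.016,"rz": 0.05,"x": 0.005,"y": 0.006,"z": -0.005,"grip": 0.005}

```text
clock: 13.02
tcp_pos: [0.5301, -0.0086, 0.2377]
orientation: [-2.361, -0.041, -0.24]
contact_force: [-1.1, 0.6, -4.0]
grip_width: 0.179
```

```bash
python3 - <<'E'
from now import *; from plan import *
s,q,x,R0=now()
fin=95.6
tgt=np.array([.5548,.071,0]);s=np.array([np.cos(np.radians(fin)),np.sin(np.radians(fin)),0]);
V=tR(0,fin);G=tgt-s*.045+[0,0,.133+.06];xf=G+V[:,2]*.019;print(xf)
plan([(x,R0),(xf,V)],q,maxrot=.15)
E
```

```text
t 13.03 q [-0.49   0.421  1.907  0.841  1.179 -0.75 ] tcp [ 0.5301 -0.0086  0.2377] tz [ 0.196  0.676 -0.71 ] ty [-0.141 -0.697 -0.703] F [-1.1  0.6 -4. ] M [-0.73  0.21 -0.01] w 0.179
[0.55919123 0.02621477 0.174     ]
1 [-0.13, 0.016, 0.051] [0.005, 0.006, -0.011] j [-0.42  0.41  1.88  0.73  1.1  -0.69] speed 0.39
2 [-0.129, 0.016, 0.05] [0.005, 0.006, -0.01] j [-0.36  0.41  1.86  0.61  1.04 -0.61] speed 0.44
3 [-0.13, 0.015, 0.051] [0.005, 0.005, -0.011] j [-0.29  0.42  1.84  0.48  0.98 -0.52] speed 0.49
4 [-0.13, 0.016, 0.051] [0.004, 0.006, -0.01] j [-0.22  0.42  1.82  0.33  0.94 -0.41] speed 0.54
5 [-0.13, 0.016, 0.051] [0.005, 0.006, -0.011] j [-0.14  0.44  1.8   0.17  0.9  -0.29] speed 0.58
6 [-0.129, 0.016, 0.05] [0.005, 0.006, -0.011] j [-0.07  0.47  1.79  0.    0.89 -0.17] speed 0.60
```

Request:
arm_command:
  plan:
    - {"rx": -0.13,"ry": 0.016,"rz": 0.051,"x": 0.005,"y": 0.005,"z": -0.008,"grip": 0.005}
    - {"rx": -0.13,"ry": 0.016,"rz": 0.05,"x": 0.005,"y": 0.006,"z": -0.008,"grip": 0.005}
    - {"rx": -0.13,"ry": 0.015,"rz": 0.051,"x": 0.005,"y": 0.005,"z": -0.008,"grip": 0.005}
    - {"rx": -0.13,"ry": 0.016,"rz": 0.051,"x": 0.004,"y": 0.006,"z": -0.008,"grip": 0.005}
    - {"rx": -0.13,"ry": 0.016,"rz": 0.051,"x": 0.005,"y": 0.006,"z": -0.008,"grip": 0.005}
    - {"rx": -0.12,"ry": 0.016,"rz": 0.05,"x": 0.005,"y": 0.006,"z": -0.008,"grip": 0.005}
    - {"rx": 0,"ry": 0,"rz": 0,"x": 0,"y": 0,"z": 0,"grip": 0.005}
    - {"rx": 0,"ry": 0,"rz": 0,"x": 0,"y": 0,"z": 0,"grip": 0.005}

```text
clock: 14.02
tcp_pos: [0.5586, 0.0254, 0.1896]
orientation: [-3.126, -0.0, 0.094]
contact_force: [0.3, 0.4, -3.1]
grip_width: 0.181
```

```bash
python3 - <<'E'
from now import *; from h import *
s,q,x,R0=now()
st,C,im,d=shot("wrist","w8")
print(proj(C,[[.5565,.0716,.101]]))
for n in ("socket","key_short_tip","key"): print(n,mark_of(n,"wrist")[:2])
E
```

```text
t 14.03 q [-0.08   0.445  1.77   0.019  0.928 -0.185] tcp [0.5586 0.0254 0.1896] tz [-0.001  0.015 -1.   ] ty [ 0.094 -0.995 -0.015] F [ 0.3  0.4 -3.1] M [-0.02  0.01 -0.  ] w 0.181
[[318.1293757  143.43201869]]
socket [{'location': [315.8, 141.9], 'confidence': 0.73}]
key_short_tip [{'location': [310.5, 166.6], 'confidence': 0.83}]
key [{'location': [318.8, 195.8], 'confidence': 0.63}]
```

View pics/w8.png

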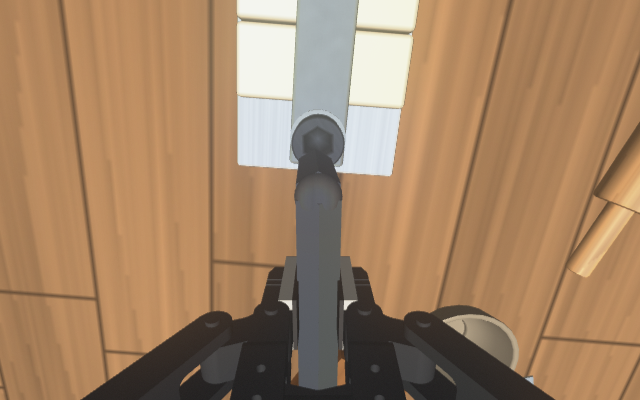

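```bash
cat > kf2.py <<'E'
from keyfit import *
B=np.array([[0,-1,0],[0,0,-1],[1,0,0]],float).T  # columns? build below
B=np.column_stack([[0,0,1],[-1,0,0],[0,-1,0]]).astype(float) # key x,y,z in tool frame
def fit_tool(C,d,x,R0,gate=.006,verbose=True):
    X=cloud(C,d);T=(X-x)@R0  # tool coords
    T=T[np.isfinite(T).all(-1)]
    # exclude fingers: |tool y|<.014 around pads
    T=T[(T[:,1]<-.013)|(T[:,1]>.03)]
    T=T[(T[:,1]<-.013)]
    p=np.array([0,-.045,-.019,0,0,0.])
    for g in (.010,gate,gate):
        Rk=B@Ro.from_rotvec(p[3:]).as_matrix();L=(T-p[:3])@Rk
        L=L[:,:];m=(abs(sd(L))<g);pts=T[m]
        def f(p):
            Rk=B@Ro.from_rotvec(p[3:]).as_matrix();return sd((pts-p[:3])@Rk)*1000
        s=least_squares(f,p,loss="soft_l1",f_scale=.7,x_scale=[.01,.01,.01,.1,.1,.1]);p=s.x
    Rk=B@Ro.from_rotvec(p[3:]).as_matrix()
    if verbose: print("n",len(pts),"rms",np.sqrt(np.mean(s.fun**2)).round(2),"origin tool",p[:3].round(4),"rot(key)",p[3:].round(4))
    RW=R0@Rk;o=x+R0@p[:3];tip=o+RW[:,0]*.058
    print("origin",o.round(4),"tip",tip.round(4),"short dir",RW[:,0].round(4),"long dir",(-RW[:,2]).round(4),"az",np.degrees(np.arctan2(-RW[1,2],-RW[0,2])).round(2))
    return o,RW,tip,p
def head(C,d,c0=(.556,.0716)):
    X=cloud(C,d);m=np.all((X>[c0[0]-.04,c0[1]-.04,.094])&(X<[c0[0]+.04,c0[1]+.04,.109]),-1);return X[m]
E
python3 - <<'E'
from kf2 import *
from now import now
s,q,x,R0=now(False)
C=cam("wrist",s);d=np.load("pics/w8.npy")
o,RW,tip,p=fit_tool(C,d,x,R0)
h=head(C,d);h=h[np.hypot(h[:,0]-.556,h[:,1]-.072)<.024];print(len(h),h[:,2].mean(),cv2.minEnclosingCircle((h[:,:2]*1000).astype(np.float32)))
im=cv2.imread("pics/w8.png");
c=im[90:220,240:400];cv2.imwrite("pics/w8c.png",cv2.resize(c,None,fx=4.5,fy=4.5,interpolation=cv2.INTER_CUBIC))
print(proj(C,[o,tip,[.5565,.0716,.101]]).round(1))
E
```

```text
n 5286 rms 0.85 origin tool [ 0.002  -0.0425 -0.0194] rot(key) [0.0076 0.0341 0.0342]
origin [0.5569 0.0668 0.2096] tip [0.5551 0.0655 0.1516] short dir [-0.0319 -0.0227 -0.9992] long dir [ 0.0859 -0.9961  0.0199] az -85.07
1262 0.1021259964614897 ((556.4464111328125, 70.83808135986328), 18.064790725708008)
[[318.  196.4]
 [314.2 166.8]
 [317.7 142.1]]
```

View pics/w8c.png

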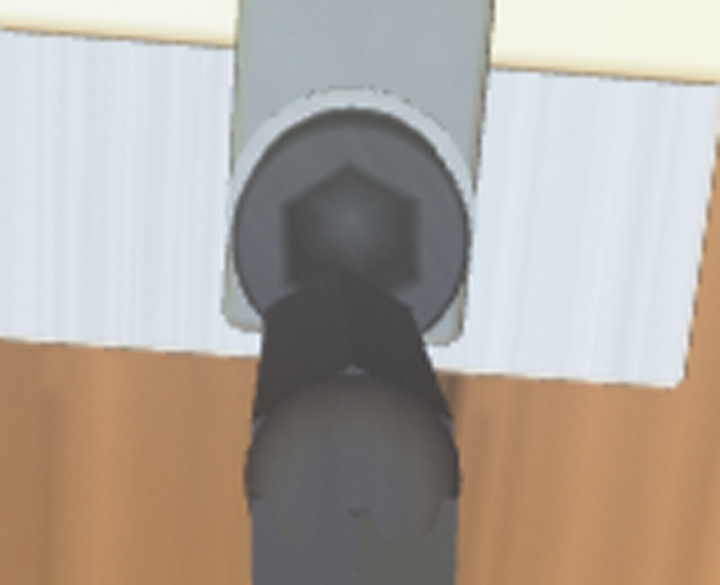

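```bash
python3 - <<'E'
from kf2 import *
from now import now
s,q,x,R0=now(False)
C=cam("wrist",s);d=np.load("pics/w8.npy")
o,RW,tip,p=fit_tool(C,d,x,R0,verbose=False)
im=cv2.imread("pics/w8.png")
def hexpts(xx,R,o):
    P=[]
    for k in range(6):
        t=np.radians(60*k); P.append(o+R@np.array([xx,.0085/np.cos(np.pi/6)*np.sin(t),.0085/np.cos(np.pi/6)*np.cos(t)]))
    return np.array(P)
outs=[]
for tilt in (None,0.0):
    R=RW.copy()
    if tilt is not None:
        xd=np.array([0,RW[1,0],RW[2,0]]);xd/=np.linalg.norm(xd);z=RW[:,2]-xd*(xd@RW[:,2]);z/=np.linalg.norm(z);R=np.column_stack([xd,np.cross(z,xd),z])
    I=cv2.resize(im[90:220,240:400],None,fx=4.5,fy=4.5,interpolation=cv2.INTER_CUBIC)
    for xx in (0.03,.056):
        u=(proj(C,hexpts(xx,R,o))-[240,90]+.5)*4.5
        cv2.polylines(I,[u.astype(int).reshape(-1,1,2)],True,(0,0,255),1)
    a=(proj(C,hexpts(.0,R,o))-[240,90]+.5)*4.5;b=(proj(C,hexpts(.056,R,o))-[240,90]+.5)*4.5
    for i in range(6): cv2.line(I,tuple(map(int,a[i])),tuple(map(int,b[i])),(0,255,0),1)
    outs.append(I[100:500,150:550])
cv2.imwrite("pics/ov1.png",np.hstack(outs))
E
```

```text
origin [0.5569 0.0668 0.2096] tip [0.5551 0.0655 0.1516] short dir [-0.0319 -0.0227 -0.9992] long dir [ 0.0859 -0.9961  0.0199] az -85.07
```

View pics/ov1.png

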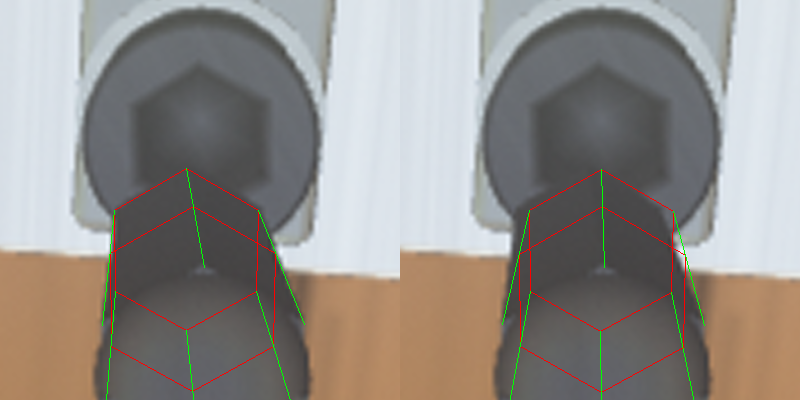

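Request:
arm_command:
  plan:
    - {"rx": 0.011,"ry": -0.016,"rz": 0.006,"x": 0.0005,"y": 0.0025,"z": -0.009,"grip": 0.005}
    - {"rx": 0.0115,"ry": -0.016,"rz": 0.006,"x": 0,"y": 0.002,"z": -0.009,"grip": 0.005}
    - {"rx": 0,"ry": 0,"rz": 0,"x": 0,"y": 0,"z": -0.009,"grip": 0.005}
    - {"rx": 0,"ry": 0,"rz": 0,"x": 0,"y": 0,"z": -0.009,"grip": 0.005}
    - {"rx": 0,"ry": 0,"rz": 0,"x": 0,"y": 0,"z": 0,"grip": 0.005}
    - {"rx": 0,"ry": 0,"rz": 0,"x": 0,"y": 0,"z": 0,"grip": 0.005}

```text
clock: 14.98
tcp_pos: [0.5597, 0.0299, 0.1535]
orientation: [-3.109, -0.034, 0.106]
contact_force: [-0.3, -0.4, -2.9]
grip_width: 0.182
```

```bash
python3 - <<'E'
from kf2 import *
from now import now
s,q,x,R0=now()
st,C,im,d=shot("wrist","w9")
o,RW,tip,p=fit_tool(C,d,x,R0)
h=head(C,d);h=h[np.hypot(h[:,0]-.556,h[:,1]-.072)<.024];print(len(h),h[:,2].mean(),cv2.minEnclosingCircle((h[:,:2]*1000).astype(np.float32)))
u=proj(C,[tip])[0].astype(int);print(proj(C,[o,tip,[.5564,.071,.101]]).round(1))
im=im[:,:,::-1]
cv2.imwrite("pics/w9c.png",cv2.resize(im[70:210,235:395],None,fx=4,fy=4,interpolation=cv2.INTER_CUBIC))
E
```

```text
t 14.97 q [-0.082  0.483  1.824  0.053  0.808 -0.225] tcp [0.5597 0.0299 0.1535] tz [ 0.031  0.036 -0.999] ty [ 0.107 -0.994 -0.033] F [-0.3 -0.4 -2.9] M [-0.07  0.05  0.02] w 0.182
n 5294 rms 0.86 origin tool [ 0.002  -0.0424 -0.0194] rot(key) [0.0063 0.0323 0.0329]
origin [0.5565 0.0715 0.1743] tip [0.5566 0.0716 0.1163] short dir [ 1.3e-03  6.0e-04 -1.0e+00] long dir [ 1.004e-01 -9.949e-01 -5.000e-04] az -84.24
1493 0.10227056830981854 ((556.124267578125, 71.76399230957031), 18.066987991333008)
[[317.9 196.6]
 [314.3 166.7]
 [313.2 162.5]]
```

View pics/w9c.png

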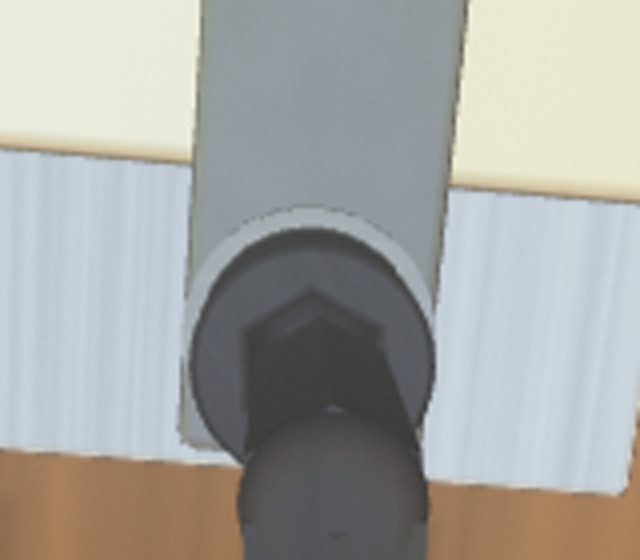

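Request:
arm_command:
  plan:
    - {"rx": 0,"ry": 0,"rz": 0,"x": -0.0003,"y": 0,"z": -0.006,"grip": 0.005}
    - {"rx": 0,"ry": 0,"rz": 0,"x": 0,"y": 0,"z": -0.005,"grip": 0.005}
    - {"rx": 0,"ry": 0,"rz": 0,"x": 0,"y": 0,"z": -0.004,"grip": 0.005}
    - {"rx": 0,"ry": 0,"rz": 0,"x": 0,"y": 0,"z": -0.002,"grip": 0.005}
    - {"rx": 0,"ry": 0,"rz": 0,"x": 0,"y": 0,"z": 0,"grip": 0.005}

```text
clock: 15.65
tcp_pos: [0.5592, 0.0299, 0.1362]
orientation: [-3.109, -0.034, 0.106]
contact_force: [-0.9, 0.6, -3.3]
grip_width: 0.179
```

Request:
arm_command:
  plan:
    - {"rx": 0,"ry": 0,"rz": 0,"x": 0,"y": 0,"z": -0.002,"grip": 0.005}
    - {"rx": 0,"ry": 0,"rz": 0,"x": 0,"y": 0,"z": -0.002,"grip": 0.005}
    - {"rx": 0,"ry": 0,"rz": 0,"x": 0,"y": 0,"z": 0,"grip": 0.005}

```text
clock: 16.02
tcp_pos: [0.5592, 0.0299, 0.1322]
orientation: [-3.109, -0.034, 0.106]
contact_force: [0.3, -1.8, -3.2]
grip_width: 0.181
```

```bash
python3 - <<'E'
from kf2 import *
from now import now
s,q,x,R0=now()
E
```

```text
t 16.02 q [-0.082  0.512  1.844  0.056  0.759 -0.229] tcp [0.5592 0.0299 0.1322] tz [ 0.03   0.036 -0.999] ty [ 0.107 -0.994 -0.033] F [ 0.3 -1.8 -3.2] M [-0.34  0.03  0.01] w 0.181
```

Request:
arm_command:
  plan:
    - {"rx": 0,"ry": 0,"rz": 0,"x": 0,"y": -0.0003,"z": -0.003,"grip": 0.005}
    - {"rx": 0,"ry": 0,"rz": 0,"x": 0,"y": 0,"z": -0.003,"grip": 0.005}
    - {"rx": 0,"ry": 0,"rz": 0,"x": 0,"y": 0,"z": -0.003,"grip": 0.005}
    - {"rx": 0,"ry": 0,"rz": 0,"x": 0,"y": 0,"z": 0,"grip": 0.005}

```text
clock: 16.52
tcp_pos: [0.5591, 0.0296, 0.123]
orientation: [-3.109, -0.034, 0.106]
contact_force: [0.3, -1.0, -3.5]
grip_width: 0.181
```

```bash
python3 - <<'E'
from now import now
now()
E
```

```text
t 16.52 q [-0.083  0.526  1.851  0.057  0.739 -0.232] tcp [0.5591 0.0296 0.123 ] tz [ 0.03   0.036 -0.999] ty [ 0.107 -0.994 -0.033] F [ 0.3 -1.  -3.5] M [0.24 0.05 0.03] w 0.181
```

Request:
arm_command:
  plan:
    - {"rx": 0,"ry": 0,"rz": 0,"x": 0,"y": 0,"z": -0.003,"grip": 0.005}
    - {"rx": 0,"ry": 0,"rz": 0,"x": 0,"y": 0,"z": -0.003,"grip": 0.005}
    - {"rx": 0,"ry": 0,"rz": 0,"x": 0,"y": 0,"z": -0.002,"grip": 0.005}
    - {"rx": 0,"ry": 0,"rz": 0,"x": 0,"y": 0,"z": -0.001,"grip": 0.005}
    - {"rx": 0,"ry": 0,"rz": 0,"x": 0,"y": 0,"z": 0,"grip": 0.005}

```text
clock: 17.15
tcp_pos: [0.5592, 0.0296, 0.1142]
orientation: [-3.109, -0.034, 0.106]
contact_force: [-0.0, 0.6, -3.6]
grip_width: 0.18
```

Request:
arm_command:
  plan:
    - {"rx": 0,"ry": 0,"rz": 0,"x": 0,"y": 0,"z": -0.001,"grip": 0.005}
    - {"rx": 0,"ry": 0,"rz": 0,"x": 0,"y": 0,"z": -0.001,"grip": 0.005}
    - {"rx": 0,"ry": 0,"rz": 0,"x": 0,"y": 0,"z": 0,"grip": 0.005}

```text
clock: 17.52
tcp_pos: [0.5596, 0.0292, 0.1131]
orientation: [-3.109, -0.036, 0.106]
contact_force: [-1.9, -4.0, 6.8]
grip_width: 0.18
```

```bash
python3 - <<'E'
from now import now
now()
E
```

```text
t 17.52 q [-0.083  0.54   1.859  0.059  0.715 -0.234] tcp [0.5596 0.0292 0.1131] tz [ 0.032  0.036 -0.999] ty [ 0.107 -0.994 -0.032] F [-1.9 -4.   6.8] M [-0.43  0.31  0.07] w 0.18
```

Request:
arm_command:
  plan:
    - {"rx": 0,"ry": 0,"rz": 0,"x": 0,"y": 0,"z": 0.001,"grip": 0.03}
    - {"rx": 0,"ry": 0,"rz": 0,"x": 0,"y": 0,"z": 0,"grip": 0.05}
    - {"rx": 0,"ry": 0,"rz": 0,"x": 0,"y": 0,"z": 0,"grip": 0.05}
    - {"rx": -0.012,"ry": 0.01,"rz": 0,"x": 0.002,"y": -0.018,"z": 0,"grip": 0.05}
    - {"rx": -0.012,"ry": 0.01,"rz": 0,"x": 0.002,"y": -0.018,"z": 0,"grip": 0.05}
    - {"rx": -0.012,"ry": 0.012,"rz": 0,"x": 0.002,"y": -0.018,"z": 0,"grip": 0.05}
    - {"rx": 0,"ry": 0,"rz": 0,"x": 0.002,"y": -0.018,"z": 0,"grip": 0.05}
    - {"rx": 0,"ry": 0,"rz": 0,"x": 0,"y": 0,"z": 0,"grip": 0.05}
  newtons: 60

```text
clock: 18.52
tcp_pos: [0.5673, -0.0439, 0.1132]
orientation: [-3.141, 0.001, 0.105]
contact_force: [0.0, 0.5, 0.5]
grip_width: 0.587
```

```bash
python3 - <<'E'
from kf2 import *
from now import now
s,q,x,R0=now()
st,C,im,d=shot("wrist","w10")
X=cloud(C,d);m=np.all((X>[.53,-.1,.118])&(X<[.60,.09,.16]),-1)&(np.arange(400)[:,None]<330);k=X[m]
k=k[np.abs((k[:,0]-.556)+(k[:,1]-.0712)*.1)<.012]
print(len(k))
for y in np.arange(-.09,.09,.02):
    b=k[abs(k[:,1]-y)<.01]
    if len(b)>10: print(round(y,2),len(b),b[:,0].mean().round(4),np.percentile(b[:,2],90).round(4))
im,d=read_camera("top")
cv2.imwrite("pics/top2c.png",cv2.resize(im[190:270,230:440,::-1],None,fx=3.8,fy=3.8,interpolation=cv2.INTER_CUBIC))
E
```

```text
t 18.52 q [-0.193  0.559  1.815  0.     0.769 -0.298] tcp [ 0.5673 -0.0439  0.1132] tz [-0.001  0.    -1.   ] ty [ 0.105 -0.994 -0.   ] F [0.  0.5 0.5] M [ 0.06 -0.02  0.04] w 0.587
15281
-0.07 364 0.5707 0.1312
-0.05 1404 0.5696 0.1328
-0.03 1673 0.5674 0.1347
-0.01 2016 0.5652 0.1367
0.01 2463 0.5629 0.1388
0.03 3037 0.5607 0.1408
0.05 3823 0.5584 0.1428
0.07 501 0.5583 0.1435
```

View pics/w10.png

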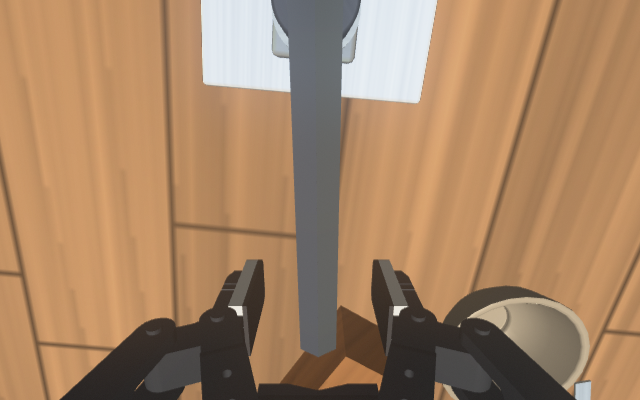

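View pics/top2c.png

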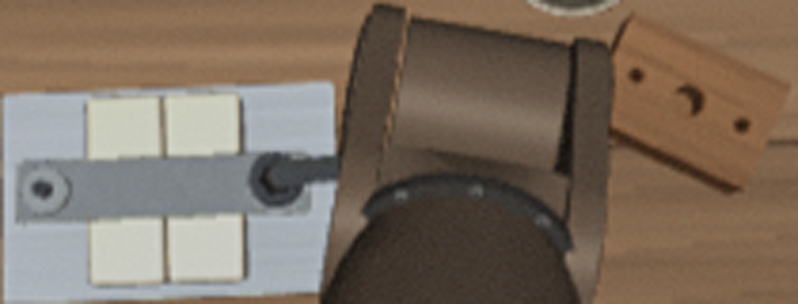

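Request:
arm_command:
  plan:
    - {"rx": 0,"ry": 0,"rz": 0,"x": 0.0005,"y": 0,"z": -0.004,"grip": 0.045}
    - {"rx": 0,"ry": 0,"rz": 0,"x": 0,"y": 0,"z": -0.004,"grip": 0.035}
    - {"rx": 0,"ry": 0,"rz": 0,"x": 0,"y": 0,"z": 0,"grip": 0.025}
    - {"rx": 0,"ry": 0,"rz": 0,"x": 0,"y": 0,"z": 0,"grip": 0.015}
    - {"rx": 0,"ry": 0,"rz": 0,"x": 0,"y": 0,"z": 0,"grip": 0.005}
    - {"rx": 0,"ry": 0,"rz": 0,"x": 0,"y": 0,"z": 0,"grip": 0.005}
    - {"rx": 0,"ry": 0,"rz": 0,"x": 0,"y": 0,"z": 0.004,"grip": 0.005}
    - {"rx": 0,"ry": 0,"rz": 0,"x": 0,"y": 0,"z": 0.003,"grip": 0.005}
  newtons: 50

```text
clock: 19.62
tcp_pos: [0.5667, -0.0412, 0.1116]
orientation: [-3.139, 0.004, 0.107]
contact_force: [-1.3, 13.2, -8.5]
grip_width: 0.185
```

```bash
cat > tq.py <<'E'
from now import *
C0=np.array([.556,.0712])
def tq():
    s,q,x,R=now()
    F=s["contact_force"];r=x[:2]-C0
    az=np.degrees(np.arctan2(r[1],r[0]));ty=np.degrees(np.arctan2(R[1,1],R[0,1]))
    T=r[0]*F[1]-r[1]*F[0]
    t=np.array([-r[1],r[0]])/np.hypot(*r)
    print("r %.4f az %.2f toolaz %.2f  Ftan %.1f Frad %.1f  rxF %.2f  +Mz %.2f"%(np.hypot(*r),az,ty,F[:2]@t,F[:2]@r/np.hypot(*r),T,T+s["ft_torque"][2]))
    return s
if __name__=="__main__": tq()
E
python3 tq.py; python3 - <<'E'
from h import *
st,C,im,d=shot("wrist","w11")
X=cloud(C,d);m=np.all((X>[.53,-.1,.118])&(X<[.60,.09,.16]),-1)&(np.arange(400)[:,None]<250);k=X[m]
k=k[np.abs((k[:,0]-.556)+(k[:,1]-.0712)*.1)<.012]
for y in np.arange(-.09,.09,.02):
    b=k[abs(k[:,1]-y)<.01]
    if len(b)>10: print(round(y,2),len(b),b[:,0].mean().round(4),np.percentile(b[:,2],90).round(4))
E
```

```text
t 19.62 q [-0.189  0.561  1.816  0.002  0.768 -0.297] tcp [ 0.5667 -0.0412  0.1116] tz [-0.004  0.002 -1.   ] ty [ 0.107 -0.994 -0.002] F [-1.3 13.2 -8.5] M [ 1.49  0.24 -0.01] w 0.185
r 0.1129 az -84.55 toolaz -83.88  Ftan -0.0 Frad -13.3  rxF -0.00  +Mz -0.01
-0.01 1922 0.5649 0.141
0.01 2616 0.563 0.142
0.03 3161 0.5608 0.143
0.05 3894 0.5586 0.1439
0.07 1011 0.5579 0.1445
```

View pics/w11.png

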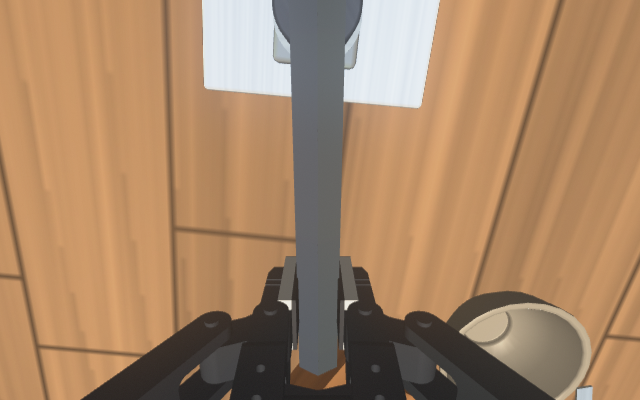

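Request:
arm_command:
  plan:
    - {"rx": 0,"ry": 0,"rz": 0,"x": 0,"y": 0,"z": -0.003,"grip": 0.02}
    - {"rx": 0,"ry": 0,"rz": 0,"x": 0,"y": 0,"z": -0.003,"grip": 0.032}
    - {"rx": 0,"ry": 0,"rz": 0,"x": 0,"y": 0,"z": 0,"grip": 0.032}
    - {"rx": 0,"ry": 0,"rz": 0,"x": 0,"y": 0,"z": 0,"grip": 0.032}

```text
clock: 20.18
tcp_pos: [0.5679, -0.0426, 0.1064]
orientation: [-3.141, 0.001, 0.107]
contact_force: [0.0, 0.5, -0.4]
grip_width: 0.376
```

```bash
python3 tq.py; python3 - <<'E'
from h import *
st,C,im,d=shot("wrist","w12")
X=cloud(C,d);m=np.all((X>[.53,-.1,.118])&(X<[.60,.09,.16]),-1)&(np.arange(400)[:,None]<250);k=X[m]
k=k[np.abs((k[:,0]-.556)+(k[:,1]-.0712)*.1)<.012]
for y in np.arange(-.09,.09,.02):
    b=k[abs(k[:,1]-y)<.01]
    if len(b)>10: print(round(y,2),len(b),b[:,0].mean().round(4),np.percentile(b[:,2],90).round(4))
st,C,im,d=shot("scene","s12")
u=proj(C,[[.556,.0712,.12]])[0].astype(int);print(u)
cv2.imwrite("pics/s12c.png",cv2.resize(im[u[1]-40:u[1]+50,u[0]-70:u[0]+60,::-1],None,fx=6,fy=6,interpolation=cv2.INTER_CUBIC))
X=cloud(C,d);m=np.all((X>[.53,-.1,.105])&(X<[.60,.09,.16]),-1);k=X[m]
k=k[np.abs((k[:,0]-.556)+(k[:,1]-.0712)*.1)<.012]
for y in np.arange(-.09,.09,.02):
    b=k[abs(k[:,1]-y)<.01]
    if len(b)>2: print("sc",round(y,2),len(b),b[:,0].mean().round(4),np.percentile(b[:,2],90).round(4))
E
```

```text
t 20.18 q [-0.191  0.569  1.819 -0.     0.754 -0.297] tcp [ 0.5679 -0.0426  0.1064] tz [-0.001  0.    -1.   ] ty [ 0.107 -0.994 -0.   ] F [ 0.   0.5 -0.4] M [-0.02 -0.04  0.04] w 0.376
r 0.1144 az -84.04 toolaz -83.89  Ftan 0.1 Frad -0.5  rxF 0.01  +Mz 0.04
-0.01 2034 0.5654 0.1372
0.01 2697 0.5633 0.1389
0.03 3366 0.561 0.1409
0.05 4281 0.5586 0.1428
0.07 536 0.5585 0.1435
[310 170]
sc -0.09 9 0.572 0.1294
sc -0.07 48 0.5724 0.1292
sc -0.05 38 0.5697 0.1317
sc 0.01 34 0.5639 0.1384
sc 0.03 44 0.5603 0.1385
sc 0.05 45 0.5582 0.1416
sc 0.07 41 0.5588 0.1419
```

View pics/s12c.png

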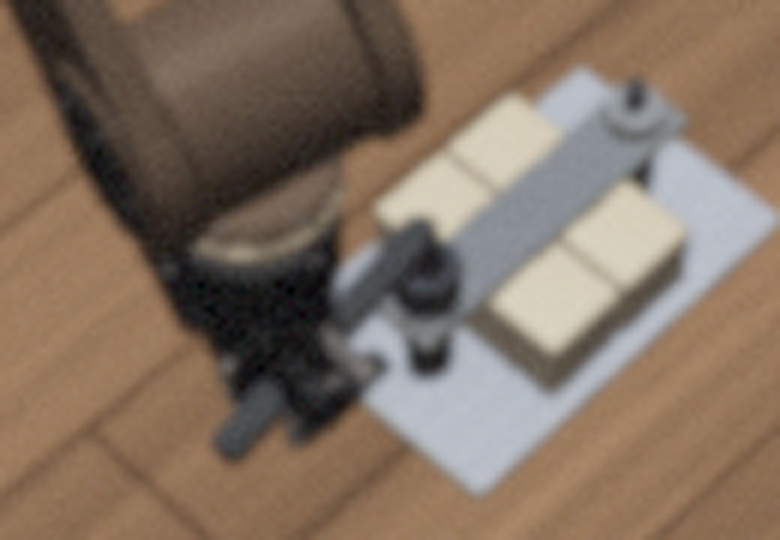

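```bash
cat > arc.py <<'E'
import sys,numpy as np
from now import now
C0=np.array([.556,.0712])
step=float(sys.argv[1]);n=int(sys.argv[2]);r=.1145
x=None
az=float(sys.argv[3]) if len(sys.argv)>3 else None
if az is None:
    s,q,t,R=now(False);az=np.arctan2(*(t[:2]-C0)[::-1])
else: az=np.radians(az)
p=C0+r*np.array([np.cos(az),np.sin(az)]);c=p.copy()
for i in range(1,n+1):
    a=az-step*i;g=C0+r*np.array([np.cos(a),np.sin(a)]);d=np.round(g-c,4);c=c+d;print(i,"az %.2f"%np.degrees(a),d.round(4))
E
python3 arc.py .03 40 -84
```

```text
1 az -85.72 [-0.0034 -0.0003]
2 az -87.44 [-0.0034 -0.0002]
3 az -89.16 [-0.0035 -0.0001]
4 az -90.88 [-0.0034 -0.    ]
5 az -92.59 [-0.0035  0.0001]
6 az -94.31 [-0.0034  0.0002]
7 az -96.03 [-0.0034  0.0003]
8 az -97.75 [-0.0034  0.0004]
9 az -99.47 [-0.0034  0.0005]
10 az -101.19 [-0.0034  0.0006]
11 az -102.91 [-0.0033  0.0008]
12 az -104.63 [-0.0034  0.0008]
13 az -106.35 [-0.0033  0.0009]
14 az -108.06 [-0.0033  0.001 ]
15 az -109.78 [-0.0032  0.0011]
16 az -111.50 [-0.0032  0.0012]
17 az -113.22 [-0.0032  0.0013]
18 az -114.94 [-0.0031  0.0014]
19 az -116.66 [-0.0031  0.0015]
20 az -118.38 [-0.0031  0.0016]
21 az -120.10 [-0.003   0.0017]
22 az -121.82 [-0.0029  0.0018]
23 az -123.53 [-0.0029  0.0018]
24 az -125.25 [-0.0029  0.002 ]
25 az -126.97 [-0.0027  0.002 ]
26 az -128.69 [-0.0027  0.0021]
27 az -130.41 [-0.0027  0.0022]
28 az -132.13 [-0.0026  0.0023]
29 az -133.85 [-0.0025  0.0023]
30 az -135.57 [-0.0024  0.0024]
31 az -137.29 [-0.0024  0.0025]
32 az -139.00 [-0.0023  0.0026]
33 az -140.72 [-0.0022  0.0026]
34 az -142.44 [-0.0021  0.0027]
35 az -144.16 [-0.0021  0.0027]
36 az -145.88 [-0.002   0.0028]
37 az -147.60 [-0.0018  0.0029]
38 az -149.32 [-0.0018  0.0029]
39 az -151.04 [-0.0017  0.003 ]
40 az -152.75 [-0.0017  0.0031]
```

Request:
arm_command:
  plan:
    - {"rx": 0,"ry": 0,"rz": -0.03,"x": -0.0034,"y": -0.0003,"z": 0,"grip": 0.022}
    - {"rx": 0,"ry": 0,"rz": -0.03,"x": -0.0034,"y": -0.0002,"z": 0,"grip": 0.022}
    - {"rx": 0,"ry": 0,"rz": -0.03,"x": -0.0035,"y": -0.0001,"z": 0,"grip": 0.022}
    - {"rx": 0,"ry": 0,"rz": -0.03,"x": -0.0034,"y": 0,"z": 0,"grip": 0.022}
  newtons: 20

```text
clock: 20.78
tcp_pos: [0.5546, -0.0431, 0.1067]
orientation: [-3.141, -0.001, -0.015]
contact_force: [4.6, -0.6, 1.1]
grip_width: 0.255
```

```bash
python3 tq.py
```

```text
t 20.77 q [-0.196  0.554  1.853  0.     0.734 -0.181] tcp [ 0.5546 -0.0431  0.1067] tz [ 0.001  0.    -1.   ] ty [-0.015 -1.    -0.   ] F [ 4.6 -0.6  1.1] M [-0.05 -0.78  0.08] w 0.255
r 0.1143 az -90.72 toolaz -90.87  Ftan 4.6 Frad 0.5  rxF 0.52  +Mz 0.61
```

Request:
arm_command:
  plan:
    - {"rx": 0,"ry": 0,"rz": -0.03,"x": -0.0035,"y": 0.0001,"z": 0,"grip": 0.022}
    - {"rx": 0,"ry": 0,"rz": -0.03,"x": -0.0034,"y": 0.0002,"z": 0,"grip": 0.022}
    - {"rx": 0,"ry": 0,"rz": -0.03,"x": -0.0034,"y": 0.0003,"z": 0,"grip": 0.022}
    - {"rx": 0,"ry": 0,"rz": -0.03,"x": -0.0034,"y": 0.0004,"z": 0,"grip": 0.022}

```text
clock: 21.28
tcp_pos: [0.5407, -0.0423, 0.1067]
orientation: [-3.142, -0.0, -0.135]
contact_force: [4.6, -2.7, 2.3]
grip_width: 0.255
```

```bash
python3 tq.py; python3 - <<'E'
from h import *
shot("wrist","w13")
E
```

```text
t 21.27 q [-0.2    0.539  1.887  0.     0.715 -0.065] tcp [ 0.5407 -0.0423  0.1067] tz [ 0.  0. -1.] ty [-0.135 -0.991 -0.   ] F [ 4.6 -2.7  2.3] M [-0.43 -0.76  0.06] w 0.255
r 0.1145 az -97.66 toolaz -97.74  Ftan 4.9 Frad 2.0  rxF 0.56  +Mz 0.62
```

View pics/w13.png

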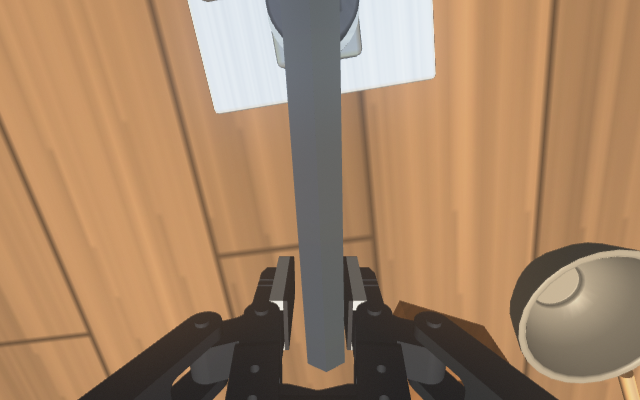

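Request:
arm_command:
  plan:
    - {"rx": 0,"ry": 0,"rz": -0.03,"x": -0.0034,"y": 0.0005,"z": 0,"grip": 0.022}
    - {"rx": 0,"ry": 0,"rz": -0.03,"x": -0.0034,"y": 0.0006,"z": 0,"grip": 0.022}
    - {"rx": 0,"ry": 0,"rz": -0.03,"x": -0.0033,"y": 0.0008,"z": 0,"grip": 0.022}

```text
clock: 21.7
tcp_pos: [0.5307, -0.0405, 0.1066]
orientation: [-3.142, -0.0, -0.224]
contact_force: [4.6, -4.0, 2.4]
grip_width: 0.254
```

```bash
python3 tq.py
```

```text
t 21.7 q [-0.2    0.528  1.912  0.     0.702  0.024] tcp [ 0.5307 -0.0405  0.1066] tz [ 0.  0. -1.] ty [-0.223 -0.975 -0.   ] F [ 4.6 -4.   2.4] M [-0.58 -0.74  0.  ] w 0.254
r 0.1145 az -102.78 toolaz -102.86  Ftan 5.3 Frad 2.9  rxF 0.61  +Mz 0.61
```

Request:
arm_command:
  plan:
    - {"rx": 0,"ry": 0,"rz": -0.03,"x": -0.0034,"y": 0.0008,"z": 0,"grip": 0.022}
    - {"rx": 0,"ry": 0,"rz": -0.03,"x": -0.0033,"y": 0.0009,"z": 0,"grip": 0.022}
    - {"rx": 0,"ry": 0,"rz": -0.03,"x": -0.0033,"y": 0.001,"z": 0,"grip": 0.022}

```text
clock: 22.08
tcp_pos: [0.5206, -0.0378, 0.1066]
orientation: [-3.141, -0.0, -0.314]
contact_force: [4.7, -4.5, 2.4]
grip_width: 0.26
```

```bash
python3 tq.py
```

```text
t 22.07 q [-0.199  0.517  1.937  0.     0.688  0.115] tcp [ 0.5206 -0.0378  0.1066] tz [ 0.  0. -1.] ty [-0.309 -0.951 -0.   ] F [ 4.7 -4.5  2.4] M [-0.72 -0.69  0.07] w 0.26
r 0.1147 az -107.99 toolaz -108.01  Ftan 5.9 Frad 2.8  rxF 0.68  +Mz 0.74
```

Request:
arm_command:
  plan:
    - {"rx": 0,"ry": 0,"rz": -0.03,"x": -0.0032,"y": 0.0011,"z": 0,"grip": 0.022}

```text
clock: 22.2
tcp_pos: [0.5174, -0.0367, 0.1066]
orientation: [-3.141, 0.0, -0.344]
contact_force: [4.0, -4.6, 2.6]
grip_width: 0.262
```

```bash
python3 tq.py
```

```text
t 22.2 q [-0.198  0.514  1.944  0.     0.683  0.146] tcp [ 0.5174 -0.0367  0.1066] tz [ 0.  0. -1.] ty [-0.338 -0.941 -0.   ] F [ 4.  -4.6  2.6] M [-0.76 -0.65  0.05] w 0.262
r 0.1146 az -109.69 toolaz -109.73  Ftan 5.3 Frad 2.9  rxF 0.61  +Mz 0.66
```

Request:
arm_command:
  plan:
    - {"rx": 0,"ry": 0,"rz": -0.03,"x": -0.0032,"y": 0.0012,"z": 0,"grip": 0.022}

```text
clock: 22.32
tcp_pos: [0.5142, -0.0355, 0.1066]
orientation: [-3.141, 0.0, -0.374]
contact_force: [3.1, -4.5, 1.8]
grip_width: 0.256
```

```bash
python3 tq.py
```

```text
t 22.32 q [-0.197  0.51   1.952  0.     0.679  0.177] tcp [ 0.5142 -0.0355  0.1066] tz [ 0.  0. -1.] ty [-0.366 -0.931 -0.   ] F [ 3.1 -4.5  1.8] M [-0.71 -0.67  0.02] w 0.256
r 0.1146 az -111.41 toolaz -111.45  Ftan 4.6 Frad 3.1  rxF 0.52  +Mz 0.54
```

Those readings are still in the running range, so the small rise was noise. I'll carry on in pairs of rows.

Request:
arm_command:
  plan:
    - {"rx": 0,"ry": 0,"rz": -0.03,"x": -0.0032,"y": 0.0013,"z": 0,"grip": 0.022}
    - {"rx": 0,"ry": 0,"rz": -0.03,"x": -0.0031,"y": 0.0014,"z": 0,"grip": 0.022}

```text
clock: 22.58
tcp_pos: [0.5078, -0.0328, 0.1066]
orientation: [-3.141, 0.0, -0.434]
contact_force: [3.1, -4.5, 2.4]
grip_width: 0.259
```

```bash
python3 tq.py
```

```text
t 22.57 q [-0.195  0.504  1.968  0.     0.67   0.24 ] tcp [ 0.5078 -0.0328  0.1066] tz [-0.  0. -1.] ty [-0.421 -0.907 -0.   ] F [ 3.1 -4.5  2.4] M [-0.8  -0.53  0.05] w 0.259
r 0.1146 az -114.87 toolaz -114.89  Ftan 4.7 Frad 2.8  rxF 0.54  +Mz 0.59
```

Request:
arm_command:
  plan:
    - {"rx": 0,"ry": 0,"rz": -0.03,"x": -0.0031,"y": 0.0015,"z": 0,"grip": 0.022}
    - {"rx": 0,"ry": 0,"rz": -0.03,"x": -0.0031,"y": 0.0016,"z": 0,"grip": 0.022}

```text
clock: 22.82
tcp_pos: [0.5015, -0.0297, 0.1065]
orientation: [-3.141, 0.0, -0.494]
contact_force: [3.6, -5.6, 2.1]
grip_width: 0.259
```

```bash
python3 tq.py
```

```text
t 22.82 q [-1.910e-01  4.970e-01  1.983e+00  1.000e-03  6.620e-01  3.030e-01] tcp [ 0.5015 -0.0297  0.1065] tz [-0.  0. -1.] ty [-0.474 -0.88  -0.   ] F [ 3.6 -5.6  2.1] M [-0.84 -0.53  0.04] w 0.259
r 0.1147 az -118.36 toolaz -118.33  Ftan 5.8 Frad 3.2  rxF 0.67  +Mz 0.71
```

Request:
arm_command:
  plan:
    - {"rx": 0,"ry": 0,"rz": -0.03,"x": -0.003,"y": 0.0017,"z": 0,"grip": 0.022}
    - {"rx": 0,"ry": 0,"rz": -0.03,"x": -0.0029,"y": 0.0018,"z": 0,"grip": 0.022}

```text
clock: 23.08
tcp_pos: [0.4956, -0.0262, 0.1065]
orientation: [-3.141, 0.001, -0.554]
contact_force: [3.4, -4.4, 1.9]
grip_width: 0.256
```

```bash
python3 tq.py
```

```text
t 23.07 q [-1.860e-01  4.910e-01  1.998e+00  1.000e-03  6.540e-01  3.680e-01] tcp [ 0.4956 -0.0262  0.1065] tz [-0.  0. -1.] ty [-0.526 -0.85  -0.   ] F [ 3.4 -4.4  1.9] M [-0.87 -0.43  0.08] w 0.256
r 0.1146 az -121.82 toolaz -121.76  Ftan 5.2 Frad 2.0  rxF 0.60  +Mz 0.68
```

Request:
arm_command:
  plan:
    - {"rx": 0,"ry": 0,"rz": -0.03,"x": -0.0029,"y": 0.0018,"z": 0,"grip": 0.022}

```text
clock: 23.2
tcp_pos: [0.4926, -0.0244, 0.1065]
orientation: [-3.141, 0.001, -0.584]
contact_force: [3.3, -5.5, 2.4]
grip_width: 0.258
```

```bash
python3 tq.py
```

```text
t 23.2 q [-1.840e-01  4.870e-01  2.005e+00  1.000e-03  6.500e-01  4.000e-01] tcp [ 0.4926 -0.0244  0.1065] tz [-0.  0. -1.] ty [-0.552 -0.834 -0.   ] F [ 3.3 -5.5  2.4] M [-0.84 -0.49 -0.04] w 0.258
r 0.1147 az -123.55 toolaz -123.48  Ftan 5.8 Frad 2.7  rxF 0.66  +Mz 0.62
```

Request:
arm_command:
  plan:
    - {"rx": 0,"ry": 0,"rz": -0.03,"x": -0.0029,"y": 0.002,"z": 0,"grip": 0.022}
    - {"rx": 0,"ry": 0,"rz": -0.03,"x": -0.0027,"y": 0.002,"z": 0,"grip": 0.022}

```text
clock: 23.45
tcp_pos: [0.487, -0.0204, 0.1065]
orientation: [-3.141, 0.001, -0.644]
contact_force: [3.3, -6.9, 3.8]
grip_width: 0.259
```

```bash
python3 tq.py
```

```text
t 23.45 q [-1.780e-01  4.810e-01  2.019e+00  1.000e-03  6.420e-01  4.660e-01] tcp [ 0.487  -0.0204  0.1065] tz [-0.  0. -1.] ty [-0.601 -0.8   -0.   ] F [ 3.3 -6.9  3.8] M [-1.12 -0.63 -0.01] w 0.259
r 0.1147 az -126.97 toolaz -126.92  Ftan 6.8 Frad 3.6  rxF 0.78  +Mz 0.77
```

Request:
arm_command:
  plan:
    - {"rx": 0,"ry": 0,"rz": -0.03,"x": -0.0027,"y": 0.0021,"z": 0,"grip": 0.022}

```text
clock: 23.58
tcp_pos: [0.4848, -0.0186, 0.1067]
orientation: [-3.141, -0.001, -0.674]
contact_force: [5.4, -9.7, 3.0]
grip_width: 0.258
```

```bash
python3 tq.py
```

```text
t 23.57 q [-0.175  0.478  2.025  0.     0.637  0.499] tcp [ 0.4848 -0.0186  0.1067] tz [ 0.001 -0.    -1.   ] ty [-0.624 -0.781 -0.001] F [ 5.4 -9.7  3. ] M [-1.41 -0.79  0.05] w 0.258
r 0.1146 az -128.40 toolaz -128.62  Ftan 10.2 Frad 4.3  rxF 1.17  +Mz 1.23
```

Request:
arm_command:
  plan:
    - {"rx": 0,"ry": 0,"rz": 0,"x": 0,"y": 0,"z": 0,"grip": 0.022}

```text
clock: 23.7
tcp_pos: [0.4847, -0.0186, 0.1067]
orientation: [-3.141, -0.001, -0.673]
contact_force: [4.2, -7.0, 2.6]
grip_width: 0.258
```

```bash
python3 tq.py
```

```text
t 23.7 q [-0.175  0.478  2.025  0.     0.638  0.499] tcp [ 0.4847 -0.0186  0.1067] tz [ 0.001  0.    -1.   ] ty [-0.624 -0.782 -0.   ] F [ 4.2 -7.   2.6] M [-1.28 -0.61  0.07] w 0.258
r 0.1146 az -128.46 toolaz -128.59  Ftan 7.7 Frad 2.9  rxF 0.88  +Mz 0.95
```

Request:
arm_command:
  plan:
    - {"rx": 0,"ry": 0,"rz": -0.03,"x": -0.0026,"y": 0.0023,"z": 0,"grip": 0.022}
    - {"rx": 0,"ry": 0,"rz": 0,"x": 0,"y": 0,"z": 0,"grip": 0.022}

```text
clock: 23.95
tcp_pos: [0.4822, -0.0164, 0.1067]
orientation: [-3.141, -0.001, -0.703]
contact_force: [3.0, -9.4, 3.3]
grip_width: 0.261
```

```bash
python3 tq.py
```

```text
t 23.95 q [-0.171  0.476  2.031  0.     0.634  0.532] tcp [ 0.4822 -0.0164  0.1067] tz [ 0.001 -0.    -1.   ] ty [-0.647 -0.763 -0.   ] F [ 3.  -9.4  3.3] M [-1.5  -0.6   0.02] w 0.261
r 0.1145 az -130.14 toolaz -130.30  Ftan 8.4 Frad 5.3  rxF 0.96  +Mz 0.98
```

Request:
arm_command:
  plan:
    - {"rx": 0,"ry": 0,"rz": -0.03,"x": -0.0026,"y": 0.0023,"z": 0,"grip": 0.022}
    - {"rx": 0,"ry": 0,"rz": 0,"x": 0,"y": 0,"z": 0,"grip": 0.022}

```text
clock: 24.2
tcp_pos: [0.4796, -0.0141, 0.1067]
orientation: [-3.141, -0.001, -0.734]
contact_force: [3.9, -9.6, 3.0]
grip_width: 0.263
```

```bash
python3 tq.py
```

```text
t 24.2 q [-0.167  0.473  2.037  0.     0.63   0.566] tcp [ 0.4796 -0.0141  0.1067] tz [ 0.001 -0.    -1.   ] ty [-0.67  -0.743 -0.001] F [ 3.9 -9.6  3. ] M [-1.63 -0.58  0.06] w 0.263
r 0.1145 az -131.83 toolaz -132.03  Ftan 9.3 Frad 4.6  rxF 1.07  +Mz 1.13
```

Request:
arm_command:
  plan:
    - {"rx": 0,"ry": 0,"rz": -0.03,"x": -0.0025,"y": 0.0024,"z": 0,"grip": 0.022}
    - {"rx": 0,"ry": 0,"rz": 0,"x": 0,"y": 0,"z": 0,"grip": 0.022}

```text
clock: 24.45
tcp_pos: [0.4772, -0.0118, 0.1068]
orientation: [-3.141, -0.001, -0.764]
contact_force: [3.1, -10.0, 3.2]
grip_width: 0.259
```

```bash
python3 tq.py; python3 - <<'E'
from h import *
shot("wrist","w14")
E
```

```text
t 24.45 q [-0.163  0.47   2.043  0.     0.627  0.6  ] tcp [ 0.4772 -0.0118  0.1068] tz [ 0.001 -0.    -1.   ] ty [-0.691 -0.722 -0.001] F [  3.1 -10.    3.2] M [-1.74 -0.58 -0.  ] w 0.259
r 0.1145 az -133.53 toolaz -133.75  Ftan 9.1 Frad 5.2  rxF 1.05  +Mz 1.05
```

View pics/w14.png

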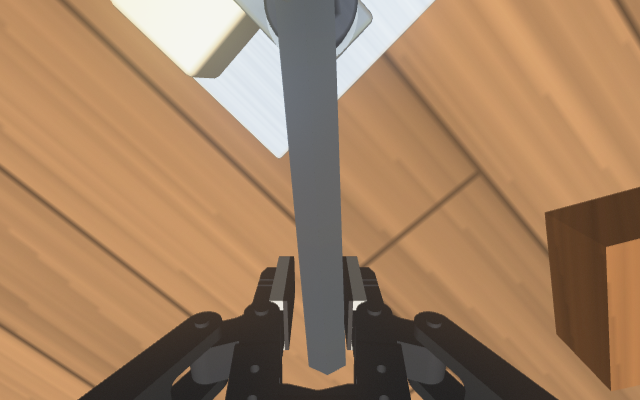

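Request:
arm_command:
  plan:
    - {"rx": 0,"ry": 0,"rz": -0.03,"x": -0.0024,"y": 0.0024,"z": 0,"grip": 0.022}
    - {"rx": 0,"ry": 0,"rz": 0,"x": 0,"y": 0,"z": 0,"grip": 0.022}

```text
clock: 24.75
tcp_pos: [0.4747, -0.0095, 0.1068]
orientation: [-3.141, -0.001, -0.793]
contact_force: [3.5, -10.7, 3.3]
grip_width: 0.261
```

```bash
cat > avg.py <<'E'
from tq import *
import cv2
T=[];A=[]
for i in range(8):
    s=get_state();F=s["contact_force"];r=s["tcp_pos"][:2]-C0
    T.append([r[0]*F[1]-r[1]*F[0],s["ft_torque"][2]]);A.append(np.degrees(np.arctan2(r[1],r[0])));im,d=read_camera("wrist")
T=np.array(T);print("az",np.mean(A).round(2),"rxF",T[:,0].mean().round(3),"Mz",T[:,1].mean().round(3),"sum",T.sum(1).mean().round(3),"sd",T.sum(1).std().round(3),T.sum(1).round(2),"t",s["clock"])
np.save("pics/last.npy",d);cv2.imwrite("pics/last.png",im[:,:,::-1])
# lever angle from depth
from h import cam,cloud
C=cam("wrist");X=cloud(C,d)
E
python3 avg.py
```

```text
az -135.17 rxF 1.213 Mz 0.038 sum 1.252 sd 0.054 [1.21 1.36 1.25 1.19 1.25 1.31 1.21 1.23] t 25.1
```

Request:
arm_command:
  plan:
    - {"rx": 0,"ry": 0,"rz": -0.03,"x": -0.0024,"y": 0.0025,"z": 0,"grip": 0.022}
    - {"rx": 0,"ry": 0,"rz": -0.03,"x": -0.0023,"y": 0.0026,"z": 0,"grip": 0.022}
    - {"rx": 0,"ry": 0,"rz": 0,"x": 0,"y": 0,"z": 0,"grip": 0.022}

```text
clock: 25.52
tcp_pos: [0.47, -0.0045, 0.1068]
orientation: [-3.141, -0.001, -0.853]
contact_force: [3.8, -13.0, 4.2]
grip_width: 0.259
```

```bash
python3 avg.py
```

```text
az -138.62 rxF 1.363 Mz 0.037 sum 1.4 sd 0.046 [1.48 1.4  1.36 1.36 1.43 1.33 1.42 1.42] t 25.875
```

Request:
arm_command:
  plan:
    - {"rx": 0,"ry": 0,"rz": -0.035,"x": -0.0026,"y": 0.003,"z": 0,"grip": 0.022}
    - {"rx": 0,"ry": 0,"rz": 0,"x": 0,"y": 0,"z": 0,"grip": 0.022}

```text
clock: 26.18
tcp_pos: [0.4675, -0.0015, 0.1068]
orientation: [-3.141, -0.001, -0.888]
contact_force: [3.7, -12.7, 3.7]
grip_width: 0.259
```

```bash
python3 avg.py
```

```text
az -140.56 rxF 1.416 Mz 0.056 sum 1.472 sd 0.077 [1.45 1.44 1.42 1.39 1.61 1.45 1.59 1.42] t 26.525
```

Request:
arm_command:
  plan:
    - {"rx": 0,"ry": 0,"rz": 0,"x": 0.001,"y": -0.0012,"z": 0,"grip": 0.03}
    - {"rx": 0,"ry": 0,"rz": 0,"x": 0.001,"y": -0.0012,"z": 0,"grip": 0.045}
    - {"rx": 0,"ry": 0,"rz": 0,"x": 0,"y": 0,"z": 0,"grip": 0.06}
    - {"rx": 0,"ry": 0,"rz": 0,"x": 0,"y": 0,"z": 0,"grip": 0.06}
    - {"rx": 0,"ry": 0,"rz": 0,"x": 0,"y": 0,"z": 0.02,"grip": 0.06}
    - {"rx": 0,"ry": 0,"rz": 0,"x": 0,"y": 0,"z": 0.03,"grip": 0.06}
    - {"rx": 0,"ry": 0,"rz": 0,"x": 0,"y": 0,"z": 0.03,"grip": 0.06}
    - {"rx": 0,"ry": 0,"rz": 0,"x": 0,"y": 0,"z": 0.03,"grip": 0.06}

```text
clock: 27.58
tcp_pos: [0.4684, -0.0026, 0.2172]
orientation: [3.142, 0.002, -0.888]
contact_force: [0.5, 0.2, 0.7]
grip_width: 0.701
```

```bash
python3 - <<'E'
from h import *
from now import now
now()
st,C,im,d=shot("wrist","w15")
X=cloud(C,d)
L=np.array([np.cos(np.radians(-140.5)),np.sin(np.radians(-140.5))]);N=np.array([-L[1],L[0]])
k=X[np.isfinite(X).all(-1)];k=k[(k[:,2]>.115)&(k[:,2]<.16)];u=(k[:,:2]-[.556,.0712])@L;v=(k[:,:2]-[.556,.0712])@N
for a in np.arange(0,.16,.02):
    m=(abs(u-a)<.01)&(abs(v)<.03)
    if m.sum()>20: print(a.round(2),m.sum(),"v",v[m].mean().round(4),"top",np.percentile(k[m,2],90).round(4))
im,d=read_camera("top");cv2.imwrite("pics/top3.png",cv2.resize(im[130:290,150:490,::-1],(800,376),interpolation=cv2.INTER_CUBIC))
E
```

```text
t 27.57 q [-0.147  0.288  1.946  0.002  0.909  0.74 ] tcp [ 0.4684 -0.0026  0.2172] tz [-0.001  0.002 -1.   ] ty [-0.776 -0.631  0.   ] F [0.5 0.2 0.7] M [ 0.05 -0.05  0.05] w 0.701
0.0 721 v 0.0004 top 0.1437
0.02 1017 v 0.0023 top 0.143
0.04 914 v 0.0051 top 0.1412
0.06 811 v 0.0079 top 0.1393
0.08 728 v 0.0107 top 0.1375
0.1 654 v 0.0135 top 0.1356
0.12 582 v 0.0163 top 0.1338
0.14 537 v 0.019 top 0.1319
```

View pics/w15.png

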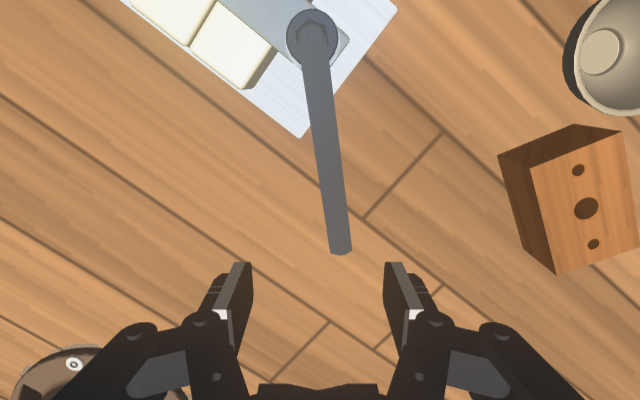

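View pics/top3.png

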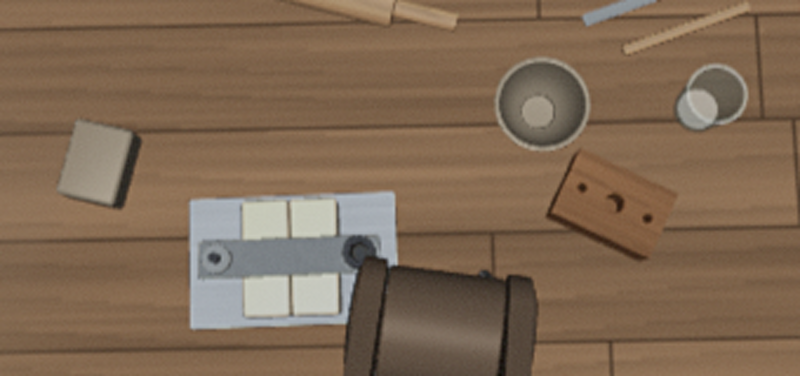

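```bash
python3 -c "
from cell import *
print(finish_job())"
```

```text
the job is handed in; nothing more can be done
None
```

The cap screw is nipped up about 10° past seating, the key is standing in it, and the job is handed in at about 28 s of the 64 s allowed.

**What I did:** I gripped the key's long arm with the tool horizontal, pulled it from the block and flipped it. I lowered the short arm into the socket until it bottomed. I then let go, moved out to about 115 mm along the lever and pushed it clockwise with one finger.

**How the screw felt:**

| Stage | Torque (N m) | Note |
|---|---|---|
| Running | about 0.6 | steady over roughly 0.6–0.7 rad |
| Head seating | about 1.0 | clear rise, lever near -130° |
| Final hold | about 1.47 | averaged over 8 readings, ±0.08 |

By the given 3 N m per rad, the final torque means about 0.16 rad of bite; tool travel past seating gives about 0.18 rad. The tight mark is 0.08 and damage starts at 0.35.

**Last checks:**
- **Key depth:** the key's origin was about 133 mm high, which matches fully down.
- **Clearance:** the fingers were lifted well clear, with no contact force.
- **Bystanders:** the bowl, tumbler and clay block look unmoved from above.

**What disagreed:**
- **Droop:** released, the long arm hangs about 5° low, more than I expected from the socket clearance.
- **Grip:** my first try at gripping and levelling the lever built up about 13 N, so I let go and pushed with one finger instead.
- **Lever angle:** after release the lever stood at about -133°, while the tool had finished near -140°. I put this down to the pushing finger's offset and socket play, but did not check the screw's own angle in a picture.

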